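# Fit the snap ring to the autosampler's axle

### The arm

A 6-joint arm with a two-finger parallel gripper is mounted at the origin on the work surface. World frame = base frame: x ahead of the robot, y to its left, z up, the work surface at z = 0. Lengths are in m, angles in rad, forces in N, time in s.
With the tool pointing down it reaches from about 0.4 to 0.825 m from the base axis. Payload 7 kg.
Tool frame: the origin (TCP) lies on the centre line of the jaws, within the pads' length; the fingertips stand 14 mm ahead of it and the grasp point (between the pads) lies 5 mm behind it; z points along the fingers, y is the line along which they close (so a half turn about z gives the same grasp; the last joint's range is limited). The gripper opens to 88 mm and grips with 3 to 60 N. Pads are 19 mm wide; open, the fingers measure 130 mm over their backs; the gripper's body (78 mm by 193 mm) begins 47 mm behind the grasp point.
Start: joints at [1.395, 0.359, 0.012, 0, -1.224, -0.288], TCP at [0.302, 0.604, 0.241] pointing down, gripper open.
Joint ranges: [-3.07, 3.07], [-1.43, 2.12], [-1.02, 1.25], [-3.03, 1.67], [-3.05, -0], [-3.03, 3.03]. Speed limits (rad/s): [2.39, 2.39, 3.01, 3.14, 3.14, 3.14].

### API

Orientations are given as [roll, pitch, yaw] about the fixed x, y, z axes, in that order (R = Rz(yaw) Ry(pitch) Rx(roll)).
In Python, from station import arm gives the robot as it stands.
- The arm moves only by the tool move_arm, never from a script. Its argument "rows" is a list of rows, each an object with "translation": the shift along the tool's x, y, z in cm, a list of three; "rot": the turn, a rotation vector about the tool's x, y, z in degrees, a list of three; "hand": the closure, from 0 (fully open) to 1 (shut). A call has 1 to 8 rows; each row is the pose to reach, as a shift and turn from the pose commanded when the call began, along the tool's axes at that moment; what a row does not reach only later rows make up. A row lasts 1/12 s, in which the tool goes at most 41.7 mm and 7.16 degrees, less where a joint would pass 70% of its speed; a pose out of reach is approached as far as the arm can. A call with a gripper value outside its range is refused whole. The fingers move at their own pace and stop on an object; "squeeze" is the grip in N (left out, the last holds). Time passes only in rows, so rows that repeat a pose let the fingers close. It gives the time, the measured TCP pose, the force, the opening and the grip force at its end, in the units of the state.
- arm.get_state(): the state, without advancing time (a new reading comes with each control period).
- arm.grab_frame(name): name is "scene" or "top" or "wrist"; returns (picture, depth): 420x560x3 uint8, red, green, blue; 420x560 float32, m along the optical axis (not along the pixel's ray), 0 where there is no reading.
- arm.camera_params(name): a dict with "vfov" (degrees; the focal length in pixels is half the picture's height over the tangent of half this angle, whatever the lens; pixels are square), "cx", "cy" (the principal point, pixels), "position" and "orientation" of the camera in the world; the wrist camera has in their place "tool_from_camera" (4x4, takes a point from camera to tool coordinates, whose origin is the TCP and whose axes are the flange's). Camera axes: x right, y down, z forward; pixel columns grow to the right and rows downward; lengths in m; the calibration is good to about 2 mm. A picture is of the moment at which its call begins: read the wrist's pose just before it. camera_params takes no time and is no camera call.
- arm.job_done(): hands the job in; it is judged then, once.
Trained networks look in the newest picture that a camera, given by its name, has taken for a name from the list of things; names that differ only in an ending like _2 or _b are one class to them, and where a whole thing is asked for, a point or a joint stands for the part that bears it (a point fixed in the world has none). Each returns a list of dicts, best first, with "p" (0 to 1); they miss things now and then, are a little off and sometimes report something else, mostly with a low value. They report only what shows in the picture. A call takes as long as a camera call.
- arm.search_frame(label, camera): "point" ([x, y, z] in m, in the coordinates of the camera as it stood for that picture, good to about 4 mm: the middle of the surface that is visible of it).
- arm.pinpoint(label, camera): "point" ([x, y, z] in m, in the coordinates of the camera as it stood for that picture, good to about 4 mm: a listed point, or the origin of a listed thing).
The state is a dict: "t": time; "q": joint angles; "qd": joint speeds; "joint_efforts": joint torques, N m; "eef_pos": TCP position; "ee_rot": TCP orientation; "force": force on the tool from outside, world axes, zero at the start; "moment": the same for the moment, N m; "width": finger opening in m; "gripper_force": force on a finger pad.
Only numpy, scipy, OpenCV 4.12 (cv2) and the standard library are available. Lean on these libraries where they do the work, as an engineer would, in place of code of your own. Each camera call takes 0.05 s, during which the arm holds its last target. There are 200 camera calls.

### The job

Open the grey service case by lifting its lid right over until it rests back on its stop, then take the bent-nose snap-ring pliers out by their two handles and squeeze them so that the ring on their tips is spread wide. Lower the spread ring from above over the turntable's upright axle stub, level, until it is level with the groove just above the boss, and finish there still holding the pliers squeezed, with the ring spread around the shaft and not leaning hard on it. Leave the flask, the beaker and the tube rack undisturbed.

Things in the scene. Friction and masses are not known exactly. Their poses are not given: they have to be found in the camera images.
- case: Grey plastic service case fixed to the bench, 160 (x) by 240 (y) by 70 mm high, walls and floor 5 mm, open at the top under its lid. Origin: centre of its underside; x points away from the robot to the hinge, z up. In it the pliers lie along y on two grey blocks, nose to -y, about 75 mm free on either side of their centre line.
- lid (a joint): Angle of the case's 8 mm thick flat lid (0.22 kg), rad: 0 shut, 1.9 open on its stop. It is hinged along the case's far (+x) top edge; let go below about 1.5 it falls shut, beyond that it falls open onto the stop.
- lid_handle (a point): Middle of the lid's handle, a round steel bar 11 mm thick and 100 mm long, parallel to the hinge and standing 35 mm above the lid's top face (29 mm free beneath it), 16 mm from the lid's front edge.
- lid_hinge (a point): Middle of the lid's hinge line, at the far top edge of the case; the hinge line runs along the case's y axis. Shut, the handle lies 144 mm nearer the robot and 43 mm above it.
- pliers: Bent-nose snap-ring pliers, 0.25 kg, lying flat in the case, nose along their +x, z up. Origin: on the pivot axis, at the underside of the 12 mm thick tool (43 mm above the bench in the case). The tips, 55 mm ahead of the pivot, are bent 30 mm down and carry the ring, which cannot come off. Two black handles, 10 mm wide, 12 mm high, run from 26 to 115 mm behind the pivot.
- lever_a (a joint): Squeeze of the handles, rad: 0 free (ring closed, inner diameter 33 mm, too small for the shaft), 0.16 to 0.18 at the built-in, slightly springy stop (ring spread, room for a 39 mm shaft); both handles turn alike. A spring opens them: reaching the stop takes about 10 N on each handle, so a firm grip (60 N) holds them at the stop and carries the tool.
- grip (a point): Where to hold the pliers: midway between the handles, 55 mm behind the pivot, at half their height (6 mm above the pliers' origin), axes as the pliers'. There the handles measure 60 mm over their outsides while free (splayed), 42 mm squeezed to the stop (parallel); squeeze along the pliers' y.
- ring_mid (a point): Point fixed to the pliers that the axle's centre line must pass through when the ring is spread, at half the ring's thickness: 63.5 mm ahead of the pivot, 28.5 mm below the pliers' origin, so 118.5 mm ahead of and 34.5 mm below the grip point. The ring is a dark steel C, 5 mm broad, 3 mm thick, open towards the handles.
- turntable: Autosampler turntable fixed to the bench: white base 200 by 200 mm and 45 mm high, aluminium disc of 190 mm diameter with its top at 57 mm, on it a grey boss of 48 mm diameter up to 83 mm, and out of that the upright steel axle stub of 35 mm diameter with its flat end at 103 mm. Origin: centre of its underside, z up, on the axle's centre line.
- groove (a point): On the axle's centre line at the middle of the groove (30 mm diameter, 5 mm high, from the boss's top face at 83 mm to 88 mm above the bench). The end of the stub is 17.5 mm above this point. A ring resting on the boss lies 1 mm below it.
- flask: Stoppered glass volumetric flask, 60 mm wide, 142 mm tall, bystander. Origin: centre of its underside.
- beaker: White plastic beaker, 66 mm wide, 75 mm tall, bystander. Origin: centre of its underside.
- rack: Tube rack with ten capped tubes, 75 by 150 mm, 108 mm tall, bystander. Origin: centre of its underside.

How it is judged:
By the outcome, as a careful person would: the job done as asked, in the order asked, and still so for the second after the job is handed in, while the arm keeps its last pose, push and grip.
It also fails if it takes over 64 s, if anything falls off the work surface, if the arm or the gripper's body presses on something with over 40 N, if the wrist force passes 120 N, or if a joint passes its speed limit or range.

## Working session

There is one attempt and no reset: what is moved stays moved. The work goes in short steps, Python scripts to look and compute and a tool call to move; the robot and the scene stay as the last step left them, time stands still between calls to the robot, and variables do not carry over. Pictures are saved under pics/ and viewed, at most 13 in all, crops included, and the job is handed in when it is done.

Besides the shell and the picture viewer there is one more tool, called after ">>>" as a command line: name --argument value ..., lists and objects as JSON in quotes. move_arm: Moves the arm, as the interface text tells. Its arguments: {"type":"object","properties":{"rows":{"type":"array","items":{"type":"object","properties":{"translation":{"type":"array","items":{"type":"number"}},"rot":{"type":"array","items":{"type":"number"}},"hand":{"type":"number"}}}},"squeeze":{"type":"number"}},"required":["rows"]}

```bash
ls; mkdir -p pics
cat > h.py <<'E'
import numpy as np, cv2
from scipy.spatial.transform import Rotation as R
from station import arm
def pose():
    s=arm.get_state(); T=np.eye(4); T[:3,:3]=R.from_euler('xyz',s['ee_rot']).as_matrix(); T[:3,3]=s['eef_pos']; return T,s
def cam(name):
    c=arm.camera_params(name)
    if name=='wrist': return pose()[0]@np.array(c['tool_from_camera']),c
    T=np.eye(4); o=np.array(c['orientation'])
    T[:3,:3]=o if o.shape==(3,3) else (R.from_euler('xyz',o).as_matrix() if o.size==3 else R.from_quat(o).as_matrix())
    T[:3,3]=c['position']; return T,c
def snap(name,fn=None):
    T,c=cam(name); im,d=arm.grab_frame(name)
    if fn: cv2.imwrite('pics/'+fn,im[:,:,::-1])
    return T,c,im,d
def foc(c): return 210/np.tan(np.radians(c['vfov'])/2)
def px(T,c,d,u,v):
    f=foc(c);z=d[int(v),int(u)]
    return (T@[(u-c['cx'])*z/f,(v-c['cy'])*z/f,z,1])[:3]
def cloud(T,c,d):
    f=foc(c);v,u=np.mgrid[:d.shape[0],:d.shape[1]]
    P=np.stack([(u-c['cx'])*d/f,(v-c['cy'])*d/f,d],-1)
    return P@T[:3,:3].T+T[:3,3]
def proj(T,c,p):
    q=np.linalg.inv(T)@np.append(p,1);f=foc(c);return q[:2]/q[2]*f+[c['cx'],c['cy']]
def find(T,name,labels,fn='pinpoint'):
    for l in labels:
        for r in getattr(arm,fn)(l,name)[:2]:
            print(name,l,round(r['p'],2),np.round((T@np.append(r['point'],1))[:3],4))
E
python3 - <<'E'
from h import *
for n in ['scene','top','wrist']: print(n,{k:(np.round(v,4).tolist()) for k,v in arm.camera_params(n).items()})
L=['case','lid_handle','lid_hinge','turntable','groove','flask','beaker','rack']
for n in ['scene','top']:
    T,c,im,d=snap(n,n+'0.png'); find(T,n,L)
    P=cloud(T,c,d); np.save(n+'0.npy',P)
print(arm.get_state())
E
```

```text
pics
scene {'vfov': 47.073, 'cx': 280.5694, 'cy': 221.5934, 'position': [1.3156, 0.1677, 0.6606], 'orientation': [-2.1974, -0.0119, 1.8131]}
top {'vfov': 51.3414, 'cx': 282.2063, 'cy': 211.2464, 'position': [0.4272, 0.0065, 1.0428], 'orientation': [-2.9606, -0.0309, -1.5528]}
wrist {'vfov': 67.5868, 'cx': 275.7115, 'cy': 210.7359, 'tool_from_camera': [[-0.0003, -0.9633, -0.2684, 0.0721], [1.0, -0.0001, -0.0008, 0.0], [0.0007, -0.2684, 0.9633, -0.1437], [0.0, 0.0, 0.0, 1.0]]}
scene case 0.81 [0.4693 0.2457 0.001 ]
scene lid_handle 0.69 [0.4059 0.2403 0.1162]
scene lid_hinge 0.68 [0.5467 0.2561 0.074 ]
scene groove 0.96 [ 0.4711 -0.2841  0.085 ]
scene flask 0.68 [ 0.7392 -0.0274 -0.0036]
scene flask 0.48 [0.5433 0.2519 0.0772]
scene beaker 0.94 [ 0.4027 -0.0597  0.0026]
scene rack 0.69 [ 0.769  -0.2689 -0.0009]
top case 0.66 [0.4673 0.2458 0.0027]
top lid_handle 0.95 [0.4038 0.2434 0.112 ]
top lid_hinge 0.74 [0.5445 0.2514 0.0707]
top turntable 0.71 [ 0.4719 -0.2852  0.0016]
top groove 0.68 [ 0.4001 -0.0596  0.0006]
top groove 0.56 [ 0.4712 -0.2849  0.0877]
top flask 0.84 [ 0.7511 -0.0243 -0.0025]
top beaker 0.86 [ 0.401 -0.06   0.002]
top rack 0.71 [ 0.7661 -0.2716 -0.001 ]
{'t': 0.9, 'q': array([ 1.39512405e+00,  3.58575142e-01,  1.19195901e-02, -1.24735473e-05,
       -1.22411197e+00, -2.88079055e-01]), 'qd': array([6.38513187e-04, 1.35985522e-03, 7.77160340e-04, 9.04819135e-05,
       1.41122382e-03, 1.08077129e-03]), 'joint_efforts': array([-9.03362452e-04, -5.82355285e+01,  2.93296748e+01,  7.00244844e+00,
        1.23569474e-02, -1.86575892e-05]), 'eef_pos': array([0.30194769, 0.60367741, 0.24058362]), 'ee_rot': array([-3.14156837e+00,  1.94318526e-05, -4.63755567e-01]), 'force': array([-0.17489793,  0.47440299,  0.55150127]), 'moment': array([ 0.04324005, -0.00119243, -0.0055545 ]), 'gripper_force': 0.0, 'width': 0.08765727933481166}
```

View pics/top0.png

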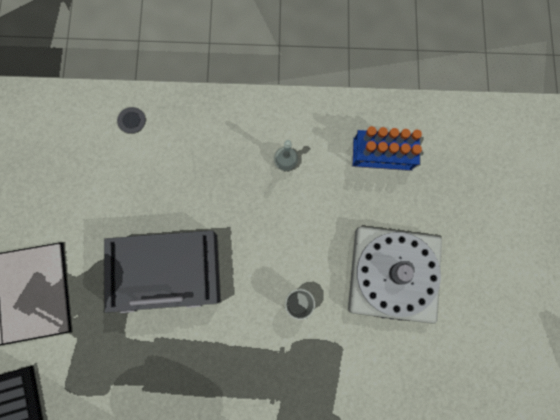

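View pics/scene0.png

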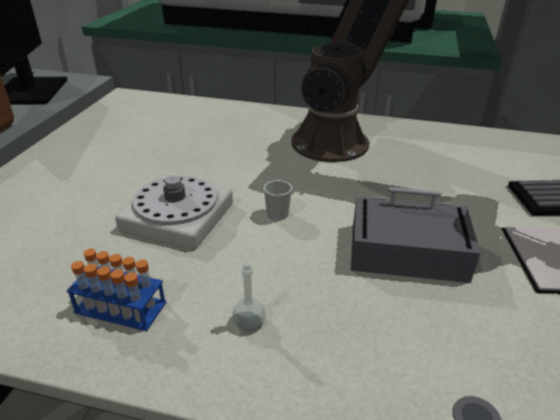

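Run:
```python
from h import *
for n in ['scene','top']:
    P=np.load(n+'0.npy')
    X,Y,Z=P[...,0],P[...,1],P[...,2]
    m=(abs(X-.405)<.06)&(abs(Y-.243)<.1)&(Z>.1)&(Z<.14); 
    q=P[m]; print(n,'handle',m.sum(),np.median(q,0),q.min(0),q.max(0)); 
    if m.sum()>20: print(' line x=a*y+b',np.polyfit(q[:,1],q[:,0],1))
    m=(abs(X-.47)<.12)&(abs(Y-.246)<.16)&(Z>.06)&(Z<.09); q=P[m][:,:2].astype(np.float32)
    print(' lid rect',cv2.minAreaRect(q), np.median(P[m][:,2]))
    m=(abs(X-.47)<.04)&(abs(Y+.285)<.04)&(Z>.098)&(Z<.12); q=P[m]
    print(' stub top',m.sum(),q.mean(0) if m.sum() else 0,cv2.minEnclosingCircle(q[:,:2].astype(np.float32)))
    m=(abs(X-.47)<.12)&(abs(Y+.285)<.12)&(Z>.05)&(Z<.064); q=P[m]
    print(' disc',cv2.minEnclosingCircle(q[:,:2].astype(np.float32)),np.median(q[:,2]))
```

```text
scene handle 300 [0.40680853 0.2418436  0.1170756 ] [0.39636977 0.18647017 0.10066736] [0.41463683 0.29491698 0.12200476]
 line x=a*y+b [-0.09127366  0.42863697]
 lid rect ((0.46563178300857544, 0.24661150574684143), (0.17113856971263885, 0.23963579535484314), 5.426453113555908) 0.07946763279774272
 stub top 137 [ 0.47386608 -0.28176232  0.1027611 ] ((0.4708646833896637, -0.2821671664714813), 0.021052109077572823)
 disc ((0.47055771946907043, -0.28271543979644775), 0.09777750074863434) 0.057440155856546216
top handle 288 [0.40361048 0.23614936 0.11766275] [0.39408894 0.18259297 0.11255369] [0.41213948 0.2928223  0.12318325]
 line x=a*y+b [-0.09327636  0.42568119]
 lid rect ((0.46598130464553833, 0.24362272024154663), (0.16318783164024353, 0.24100108444690704), 5.304927349090576) 0.07858503050286703
 stub top 216 [ 0.47153355 -0.28616969  0.10308363] ((0.47138482332229614, -0.28683584928512573), 0.017748408019542694)
 disc ((0.4690006971359253, -0.2925378680229187), 0.10141320526599884) 0.05723306717522858
```

```bash
cat >> h.py <<'E'
def RT(yaw,tilt=0):  # degrees; tilt: rot about tool x
    return R.from_euler('xyz',[180,0,yaw],degrees=True)*R.from_rotvec([tilt,0,0],degrees=True)
def to(p,Rt,T=None):
    T=pose()[0] if T is None else T
    print('tr cm',np.round(T[:3,:3].T@(np.array(p)-T[:3,3])*100,2),'rot',np.round((R.from_matrix(T[:3,:3]).inv()*Rt).as_rotvec(degrees=True),2))
E
python3 - <<'E'
from h import *
to([.404,.2415,.20],RT(-84.7))
E
```

```text
tr cm [25.33 27.83  4.06] rot [-0.    0.   58.13]
```

>>> move_arm --rows '[{"translation":[25.3,27.8,4],"rot":[0,0,58.1],"hand":0},{"translation":[25.3,27.8,4],"rot":[0,0,58.1],"hand":0},{"translation":[25.3,27.8,4],"rot":[0,0,58.1],"hand":0},{"translation":[25.3,27.8,4],"rot":[0,0,58.1],"hand":0},{"translation":[25.3,27.8,4],"rot":[0,0,58.1],"hand":0},{"translation":[25.3,27.8,4],"rot":[0,0,58.1],"hand":0},{"translation":[25.3,27.8,4],"rot":[0,0,58.1],"hand":0},{"translation":[25.3,27.8,4],"rot":[0,0,58.1],"hand":0}]' --squeeze 10

```text
t: 1.57
eef_pos: [0.3919, 0.2827, 0.2054]
ee_rot: [-3.141, 0.001, -1.47]
force: [0.7, -0.6, -0.4]
width: 0.0879
gripper_force: 0.0
```

Run:
```python
from h import *
print(pose()[1]['eef_pos'],np.degrees(pose()[1]['ee_rot']))
to([.404,.2415,.20],RT(-84.7))
```

```text
[0.39192603 0.28273732 0.20544163] [-1.79964861e+02  3.99560646e-02 -8.41986686e+01]
tr cm [ 4.23 -0.78  0.54] rot [-0.03  0.04  0.5 ]
```

>>> move_arm --rows '[{"translation":[0,0,0],"rot":[0,0,0],"hand":0},{"translation":[0,0,0],"rot":[0,0,0],"hand":0},{"translation":[0,0,0],"rot":[0,0,0],"hand":0},{"translation":[0,0,0],"rot":[0,0,0],"hand":0}]'

```text
t: 1.9
eef_pos: [0.392, 0.2855, 0.2056]
ee_rot: [-3.141, 0.001, -1.463]
force: [-1.2, 1.2, 0.5]
width: 0.0877
gripper_force: 0.0
```

Run:
```python
from h import *
print(pose()[1]['eef_pos'],np.degrees(pose()[1]['ee_rot']))
T,c,im,d=snap('wrist','w1.png'); find(T,'wrist',['lid_handle','lid_hinge','case'])
P=cloud(T,c,d).reshape(-1,3)
q=P[(P[:,2]>.105)&(P[:,2]<.13)&(abs(P[:,0]-.405)<.03)&(abs(P[:,1]-.24)<.09)]
print(len(q),q.min(0),q.max(0),np.median(q,0),np.polyfit(q[:,1],q[:,0],1))
to([.404,.2415,.108],RT(-84.7))
```

```text
[0.39197989 0.28553359 0.20559343] [-1.79967219e+02  3.65793528e-02 -8.38005689e+01]
wrist lid_handle 0.6 [0.4045 0.2385 0.1142]
wrist lid_hinge 0.94 [0.5468 0.2489 0.0716]
wrist case 0.9 [ 0.4672  0.2485 -0.0024]
2238 [0.39366893 0.18424614 0.11236586] [0.41348245 0.29354514 0.1205672 ] [0.40373752 0.23410814 0.11762324] [-0.09315972  0.42565907]
tr cm [ 4.5  -0.76  9.72] rot [ 0.01 -0.01  0.92]
```

>>> move_arm --rows '[{"translation":[4.6,-0.7,3],"rot":[0,0,0.9],"hand":0},{"translation":[4.6,-0.7,6],"rot":[0,0,0.9],"hand":0},{"translation":[4.6,-0.7,8.5],"rot":[0,0,0.9],"hand":0},{"translation":[4.6,-0.7,9.7],"rot":[0,0,0.9],"hand":0},{"translation":[4.6,-0.7,9.7],"rot":[0,0,0.9],"hand":0},{"translation":[4.6,-0.7,9.7],"rot":[0,0,0.9],"hand":0.3},{"translation":[4.6,-0.7,9.7],"rot":[0,0,0.9],"hand":0.6},{"translation":[4.6,-0.7,9.7],"rot":[0,0,0.9],"hand":1}]' --squeeze 10

```text
t: 2.77
eef_pos: [0.4042, 0.2407, 0.1095]
ee_rot: [-3.14, 0.001, -1.479]
force: [-0.6, -0.3, 0.8]
width: 0.073
gripper_force: 0.0
```

>>> move_arm --rows '[{"translation":[0,0,0],"rot":[0,0,0],"hand":1},{"translation":[0,0,0],"rot":[0,0,0],"hand":1},{"translation":[0,0,0],"rot":[0,0,0],"hand":1},{"translation":[0,0,0],"rot":[0,0,0],"hand":1},{"translation":[0,0,0],"rot":[0,0,0],"hand":1},{"translation":[0,0,0],"rot":[0,0,0],"hand":1}]' --squeeze 10

```text
t: 3.27
eef_pos: [0.4037, 0.2396, 0.1083]
ee_rot: [-3.142, 0.0, -1.48]
force: [-0.5, 0.2, 0.2]
width: 0.0333
gripper_force: 0.0
```

Run:
```python
from h import *
T,s=pose(); print(T[:3,3],np.degrees(s['ee_rot']),s['width'],s['gripper_force'],s['force'])
ex=np.array([np.cos(np.radians(5.32)),np.sin(np.radians(5.32)),0]);ez=np.array([0,0,1.])
g0=T[:3,3]-.005*T[:3,2]; H=g0+.144*ex-.043*ez
print('bar',g0,'hinge',H)
a0=np.arctan2(.043,.144);r=np.hypot(.043,.144)
for a in np.radians(np.arange(0,109,6)):
    t=-30*np.radians(1)*max(0,(a-np.radians(20)))/np.radians(85)
    Rt=RT(-84.7,np.degrees(t)); b=H+r*(-np.cos(a+a0)*ex+np.sin(a+a0)*ez)
    tcp=b+.005*Rt.as_matrix()[:,2]
    print(round(np.degrees(a)),end=' ');to(tcp,Rt,T)
```

```text
[0.40368737 0.23961997 0.10834132] [-1.79999567e+02  3.72322416e-03 -8.47723974e+01] 0.03332783500321684 0.0 [-0.49531117  0.15313678  0.24987289]
bar [0.40368736 0.23961965 0.11334132] hinge [0.54706706 0.25297106 0.07034132]
0 tr cm [ 0.  0. -0.] rot [-0.    0.   -0.07]
6 tr cm [-0.   -0.53 -1.48] rot [-0.    0.   -0.07]
12 tr cm [-0.   -1.21 -2.9 ] rot [-0.    0.   -0.07]
18 tr cm [-0.   -2.03 -4.24] rot [-0.    0.   -0.07]
24 tr cm [-0.01 -2.98 -5.49] rot [-1.41  0.   -0.07]
30 tr cm [-0.01 -4.05 -6.62] rot [-3.53  0.01 -0.07]
36 tr cm [-0.01 -5.23 -7.65] rot [-5.65  0.01 -0.07]
42 tr cm [-0.01 -6.51 -8.54] rot [-7.77  0.01 -0.07]
48 tr cm [-0.01 -7.87 -9.29] rot [-9.88  0.01 -0.07]
54 tr cm [-0.02 -9.31 -9.89] rot [-1.2e+01  1.0e-02 -7.0e-02]
60 tr cm [ -0.02 -10.8  -10.34] rot [-1.412e+01  1.000e-02 -7.000e-02]
66 tr cm [ -0.02 -12.33 -10.62] rot [-1.624e+01  1.000e-02 -7.000e-02]
72 tr cm [ -0.02 -13.88 -10.75] rot [-18.35   0.02  -0.07]
78 tr cm [ -0.03 -15.44 -10.71] rot [-2.047e+01  2.000e-02 -7.000e-02]
84 tr cm [ -0.03 -16.98 -10.51] rot [-2.259e+01  2.000e-02 -7.000e-02]
90 tr cm [ -0.03 -18.49 -10.15] rot [-2.471e+01  2.000e-02 -7.000e-02]
96 tr cm [ -0.03 -19.96  -9.63] rot [-2.682e+01  2.000e-02 -7.000e-02]
102 tr cm [ -0.04 -21.36  -8.95] rot [-2.894e+01  2.000e-02 -7.000e-02]
108 tr cm [ -0.04 -22.68  -8.14] rot [-3.106e+01  2.000e-02 -7.000e-02]
```

>>> move_arm --rows '[{"translation":[0,0,0],"rot":[0,0,0],"hand":1},{"translation":[0,0,0],"rot":[0,0,0],"hand":1},{"translation":[0,0,0],"rot":[0,0,0],"hand":1},{"translation":[0,0,0],"rot":[0,0,0],"hand":1},{"translation":[0,0,0],"rot":[0,0,0],"hand":1},{"translation":[0,0,0],"rot":[0,0,0],"hand":1}]' --squeeze 10

```text
t: 3.77
eef_pos: [0.4033, 0.2395, 0.1082]
ee_rot: [3.141, -0.0, -1.48]
force: [-3.2, 0.6, 2.1]
width: 0.0106
gripper_force: 10.0
```

>>> move_arm --rows '[{"translation":[0,-0.23,-0.7],"rot":[0,0,0],"hand":1},{"translation":[0,-0.53,-1.48],"rot":[0,0,0],"hand":1},{"translation":[0,-1.21,-2.9],"rot":[0,0,0],"hand":1},{"translation":[0,-2.03,-4.24],"rot":[0,0,0],"hand":1},{"translation":[0,-2.98,-5.49],"rot":[-1.4,0,0],"hand":1},{"translation":[0,-4.05,-6.62],"rot":[-3.5,0,0],"hand":1},{"translation":[0,-5.23,-7.65],"rot":[-5.65,0,0],"hand":1},{"translation":[0,-5.23,-7.65],"rot":[-5.65,0,0],"hand":1}]'

```text
t: 4.43
eef_pos: [0.458, 0.2447, 0.188]
ee_rot: [3.042, -0.0, -1.479]
force: [-12.4, 1.4, 15.5]
width: 0.0106
gripper_force: 10.0
```

```bash
cat > arc.py <<'E'
from h import *
import sys
T,s=pose(); print(np.degrees(s['ee_rot']),s['width'],s['gripper_force'],s['force'])
ex=np.array([np.cos(np.radians(5.32)),np.sin(np.radians(5.32)),0]);ez=np.array([0,0,1.])
H=np.array([.5467,.2529,.0703]);a0=np.arctan2(.043,.144);r=np.hypot(.043,.144)
g=T[:3,3]-.005*T[:3,2]-H; print('a now',np.degrees(np.arctan2(g[2],-g@ex)-a0),'r err mm',(np.hypot(g@ex,g[2])-r)*1e3)
for a in np.radians(np.arange(float(sys.argv[1]),float(sys.argv[2])+1,6)):
    Rt=RT(-84.7,-30*max(0,(np.degrees(a)-20))/85); b=H+r*(-np.cos(a+a0)*ex+np.sin(a+a0)*ez)
    print(round(np.degrees(a)),end=' ');to(b+.005*Rt.as_matrix()[:,2],Rt,T)
E
python3 arc.py 36 108
```

```text
[ 1.74288589e+02 -1.85336750e-03 -8.47508342e+01] 0.010573018100245163 10.00753965228796 [-12.41998307   1.38016818  15.4610278 ]
a now 37.53546056713874 r err mm 0.98865027299469
36 tr cm [0.   0.23 0.35] rot [ 0.06  0.   -0.05]
42 tr cm [ 0.   -0.95 -0.67] rot [-2.05  0.   -0.05]
48 tr cm [ 0.   -2.24 -1.55] rot [-4.17  0.01 -0.05]
54 tr cm [-0.   -3.61 -2.29] rot [-6.29  0.01 -0.05]
60 tr cm [-0.   -5.05 -2.89] rot [-8.41  0.01 -0.05]
66 tr cm [-0.   -6.54 -3.33] rot [-1.052e+01  1.000e-02 -5.000e-02]
72 tr cm [-0.01 -8.07 -3.6 ] rot [-1.264e+01  1.000e-02 -5.000e-02]
78 tr cm [-0.01 -9.62 -3.72] rot [-1.476e+01  1.000e-02 -5.000e-02]
84 tr cm [-1.000e-02 -1.118e+01 -3.670e+00] rot [-1.688e+01  1.000e-02 -5.000e-02]
90 tr cm [-1.000e-02 -1.272e+01 -3.460e+00] rot [-1.899e+01  1.000e-02 -5.000e-02]
96 tr cm [-1.000e-02 -1.423e+01 -3.090e+00] rot [-2.111e+01  1.000e-02 -5.000e-02]
102 tr cm [ -0.02 -15.69  -2.56] rot [-2.323e+01  1.000e-02 -5.000e-02]
108 tr cm [ -0.02 -17.09  -1.88] rot [-2.535e+01  1.000e-02 -5.000e-02]
```

>>> move_arm --rows '[{"translation":[0,0,0],"rot":[0,0,0],"hand":1},{"translation":[0,0,0],"rot":[0,0,0],"hand":1}]' --squeeze 6

```text
t: 4.6
eef_pos: [0.4558, 0.2444, 0.1862]
ee_rot: [3.042, 0.001, -1.48]
force: [-7.9, 1.5, 7.4]
width: 0.0108
gripper_force: 6.0
```

```bash
python3 arc.py 36 50
```

```text
[ 1.74317736e+02  2.98284705e-02 -8.47948705e+01] 0.010796739201675792 5.9958455711603165 [-7.86073564  1.50434231  7.37911456]
a now 36.449603833771285 r err mm 0.8862524056774679
36 tr cm [-0.01  0.03  0.15] rot [ 0.04  0.04 -0.09]
42 tr cm [-0.01 -1.16 -0.87] rot [-2.08  0.04 -0.09]
48 tr cm [-0.01 -2.44 -1.75] rot [-4.2   0.04 -0.09]
```

>>> move_arm --rows '[{"translation":[0,-0.5,-0.65],"rot":[-1,0,0],"hand":1},{"translation":[0,-1.1,-1.15],"rot":[-2.1,0,0],"hand":1},{"translation":[0,-2.4,-2.05],"rot":[-4.2,0,0],"hand":1},{"translation":[0,-3.8,-2.8],"rot":[-6.3,0,0],"hand":1},{"translation":[0,-5.25,-3.4],"rot":[-8.5,0,0],"hand":1},{"translation":[0,-6.75,-3.83],"rot":[-10.6,0,0],"hand":1},{"translation":[0,-8.3,-4.1],"rot":[-12.7,0,0],"hand":1},{"translation":[0,-8.3,-4.1],"rot":[-12.7,0,0],"hand":1}]'

```text
t: 5.27
eef_pos: [0.5457, 0.2519, 0.2175]
ee_rot: [2.82, -0.001, -1.48]
force: [-1.0, 0.5, 7.3]
width: 0.0104
gripper_force: 6.0
```

>>> move_arm --rows '[{"translation":[0,0,0],"rot":[0,0,0],"hand":1},{"translation":[0,0,0],"rot":[0,0,0],"hand":1}]'

```text
t: 5.43
eef_pos: [0.5428, 0.2517, 0.2176]
ee_rot: [2.822, -0.001, -1.48]
force: [0.4, -1.4, -0.2]
width: 0.0107
gripper_force: 6.0
```

```bash
python3 arc.py 72 108
```

```text
[ 1.61663652e+02 -4.58985195e-02 -8.47989775e+01] 0.01066371470327223 6.000427007675171 [ 0.39030925 -1.41094456 -0.1542636 ]
a now 72.45465969458266 r err mm 1.734202356547615
72 tr cm [-0.09  0.06  0.2 ] rot [-0.02 -0.01 -0.11]
78 tr cm [-0.09 -1.43 -0.25] rot [-2.13 -0.01 -0.11]
84 tr cm [-0.09 -2.96 -0.54] rot [-4.25 -0.01 -0.11]
90 tr cm [-0.1  -4.51 -0.67] rot [-6.37 -0.01 -0.11]
96 tr cm [-0.1  -6.06 -0.64] rot [-8.49 -0.   -0.11]
102 tr cm [-0.1  -7.61 -0.44] rot [-10.6   -0.    -0.11]
108 tr cm [-0.11 -9.12 -0.09] rot [-12.72  -0.    -0.11]
```

>>> move_arm --rows '[{"translation":[0,-0.7,-0.25],"rot":[-1,0,0],"hand":1},{"translation":[0,-1.5,-0.45],"rot":[-2.1,0,0],"hand":1},{"translation":[0,-3.0,-0.75],"rot":[-4.2,0,0],"hand":1},{"translation":[0,-4.6,-0.85],"rot":[-6.3,0,0],"hand":1},{"translation":[0,-6.1,-0.85],"rot":[-8.5,0,0],"hand":1},{"translation":[0,-7.4,-0.7],"rot":[-10.3,0,0],"hand":1},{"translation":[0,-8.2,-0.55],"rot":[-11.5,0,0],"hand":1},{"translation":[0,-8.2,-0.55],"rot":[-11.5,0,0],"hand":1}]'

```text
t: 6.1
eef_pos: [0.6228, 0.2591, 0.1951]
ee_rot: [2.619, -0.001, -1.48]
force: [0.3, -1.2, -0.2]
width: 0.0107
gripper_force: 6.0
```

>>> move_arm --rows '[{"translation":[0,0,0],"rot":[0,0,0],"hand":1},{"translation":[0,0,0],"rot":[0,0,0],"hand":1}]'

```text
t: 6.27
eef_pos: [0.6207, 0.259, 0.1965]
ee_rot: [2.619, -0.001, -1.48]
force: [-0.9, -3.3, -3.3]
width: 0.0108
gripper_force: 6.0
```

```bash
python3 arc.py 102 108
```

```text
[ 1.50083514e+02 -5.52151367e-02 -8.47696528e+01] 0.010812581539839598 5.997431203722954 [-0.85417301 -3.25041032 -3.32644208]
a now 103.83005057008135 r err mm 1.175065457606067
102 tr cm [-0.08  0.47  0.12] rot [ 0.98 -0.01 -0.09]
108 tr cm [-0.08 -1.08  0.17] rot [-1.14 -0.01 -0.09]
```

>>> move_arm --rows '[{"translation":[0,-0.5,0],"rot":[-0.5,0,0],"hand":1},{"translation":[0,-1.0,0.05],"rot":[-1,0,0],"hand":1},{"translation":[0,-1.0,0.05],"rot":[-1,0,0],"hand":1},{"translation":[0,-1.0,0.05],"rot":[-1,0,0],"hand":0.76},{"translation":[0,-1.0,0.05],"rot":[-1,0,0],"hand":0.76},{"translation":[0,-1.0,0.05],"rot":[-1,0,0],"hand":0.76},{"translation":[0,-1.0,0.05],"rot":[-1,0,0],"hand":0.76}]'

```text
t: 6.85
eef_pos: [0.6296, 0.2606, 0.192]
ee_rot: [2.604, 0.001, -1.479]
force: [-1.1, -0.2, 0.3]
width: 0.0211
gripper_force: 0.0
```

```bash
python3 arc.py 108 108
python3 - <<'E'
from h import *
to([.60,.14,.36],RT(-84.7))
E
```

```text
[ 1.49202143e+02  3.14710346e-02 -8.47479652e+01] 0.021121118393112787 0.0 [-1.13660639 -0.21904452  0.33643395]
a now 107.63316676579733 r err mm 2.1589641735939025
108 tr cm [ 0.   -0.08  0.22] rot [-0.26  0.05 -0.02]
tr cm [ 11.73  12.09 -12.36] rot [30.8   0.04 -0.04]
```

Run:
```python
from h import *
to([.56,.23,.34],RT(-84.7,-15));to([.455,.21,.30],RT(-84.7))
```

```text
tr cm [ 2.41 13.77 -9.02] rot [15.8   0.05 -0.03]
tr cm [ 3.44 20.86 -0.14] rot [30.8   0.04 -0.04]
```

>>> move_arm --rows '[{"translation":[0,0,-3],"rot":[0,0,0],"hand":0.76},{"translation":[0,0,-7],"rot":[0,0,0],"hand":0.76},{"translation":[0,0,-11],"rot":[0,0,0],"hand":0.76},{"translation":[0.5,2,-14],"rot":[4,0,0],"hand":0.76},{"translation":[1,6,-13],"rot":[8,0,0],"hand":0.76},{"translation":[1.5,10,-11],"rot":[12,0,0],"hand":0.76},{"translation":[2.4,13.8,-9],"rot":[16,0,0],"hand":0.5},{"translation":[2.9,17,-5],"rot":[23,0,0],"hand":0.3}]'

```text
t: 7.52
eef_pos: [0.5495, 0.2291, 0.3328]
ee_rot: [2.979, 0.0, -1.481]
force: [-0.0, 2.1, 3.6]
width: 0.0295
gripper_force: 0.0
```

Run:
```python
from h import *
print(pose()[1]['force']);to([.455,.21,.30],RT(-84.7))
```

```text
[-0.02354969  2.13531389  3.60311501]
tr cm [1.05 8.93 4.79] rot [ 9.29  0.03 -0.13]
```

>>> move_arm --rows '[{"translation":[0.5,5,3],"rot":[7.5,0,0],"hand":0.1},{"translation":[0.5,5,3],"rot":[7.5,0,0],"hand":0.1},{"translation":[0.5,5,3],"rot":[7.5,0,0],"hand":0.1},{"translation":[0.5,5,3],"rot":[7.5,0,0],"hand":0.1},{"translation":[0.5,5,3],"rot":[7.5,0,0],"hand":0.1},{"translation":[0.5,5,3],"rot":[7.5,0,0],"hand":0.1}]'

```text
t: 8.02
eef_pos: [0.4976, 0.2206, 0.3109]
ee_rot: [3.105, -0.001, -1.481]
force: [1.1, 0.3, 0.0]
width: 0.0687
gripper_force: 0.0
```

Run:
```python
from h import *
print(pose()[1]['eef_pos'],np.degrees(pose()[1]['ee_rot']),pose()[1]['width'])
L=['pliers','grip','ring_mid','lid_handle']
for n in ['wrist','top','scene']:
    T,c,im,d=snap(n,n+'2.png'); find(T,n,L+(['groove'] if n!='wrist' else []))
    np.save(n+'2.npy',cloud(T,c,d))
```

```text
[0.49755626 0.220597   0.31085216] [ 1.77876340e+02 -3.60930949e-02 -8.48594246e+01] 0.06872045551604784
wrist pliers 0.89 [0.4654 0.2271 0.0433]
wrist grip 0.78 [0.4627 0.2819 0.0433]
wrist ring_mid 0.79 [0.4784 0.1656 0.0118]
wrist lid_handle 0.94 [0.6379 0.2632 0.1917]
top pliers 0.7 [0.4656 0.2287 0.0433]
top grip 0.82 [0.4618 0.2799 0.0544]
top ring_mid 0.91 [0.476  0.1611 0.0133]
top lid_handle 0.86 [0.634  0.2617 0.1928]
top groove 0.56 [ 0.4711 -0.2866  0.0845]
scene grip 0.56 [ 0.4005 -0.0565  0.004 ]
scene grip 0.35 [ 0.7447 -0.0282 -0.0021]
scene ring_mid 0.27 [ 0.4733 -0.2826 -0.0038]
scene lid_handle 0.91 [0.6359 0.2617 0.1962]
scene groove 0.57 [ 0.4728 -0.2837  0.0867]
```

View pics/wrist2.png

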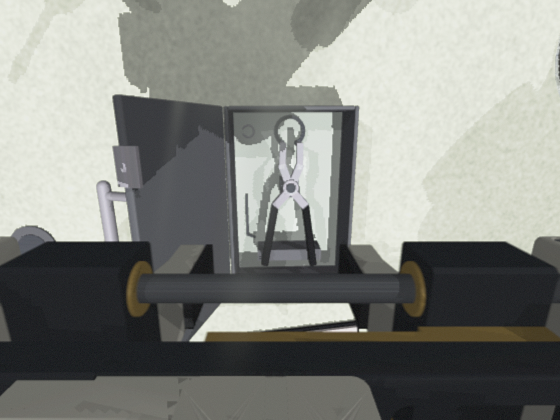

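Run:
```python
from h import *
for n in ['wrist','top']:
    P=np.load(n+'2.npy'); im=cv2.imread(f'pics/{n}2.png'); g=im.max(-1)
    m=(abs(P[...,2]-.055)<.005)&(abs(P[...,0]-.466)<.05)&(abs(P[...,1]-.24)<.12)
    q=P[m]; print(n,len(q),np.median(q[:,2]),q.min(0),q.max(0),q.mean(0))
    for y0 in np.arange(.13,.36,.01):
        k=q[abs(q[:,1]-y0)<.005]
        if len(k)>4:
            a=np.sort(k[:,0]); print(round(y0,3),len(k),np.round([a[0],a[-1],(a[0]+a[-1])/2],4), np.round(k[:,2].mean(),4))
    m=(P[...,2]>.005)&(P[...,2]<.022)&(abs(P[...,0]-.475)<.035)&(abs(P[...,1]-.165)<.03)
    q=P[m]; print('ring',len(q),q.min(0) if len(q) else 0,q.max(0) if len(q) else 0,q.mean(0))
```

```text
wrist 1958 0.05396029328466667 [0.41659188 0.12502119 0.05002725] [0.51485804 0.33898043 0.05981024] [0.46710137 0.24595722 0.05397174]
0.13 73 [0.4166 0.5149 0.4657] 0.0549
0.17 55 [0.4586 0.487  0.4728] 0.0524
0.18 102 [0.4575 0.4873 0.4724] 0.0525
0.19 103 [0.4565 0.4868 0.4717] 0.0526
0.2 129 [0.455  0.4868 0.4709] 0.0524
0.21 128 [0.4575 0.4837 0.4706] 0.0525
0.22 116 [0.4598 0.4788 0.4693] 0.0547
0.23 114 [0.4559 0.4785 0.4672] 0.0557
0.24 161 [0.4445 0.4868 0.4656] 0.0544
0.25 134 [0.4404 0.4914 0.4659] 0.0545
0.26 111 [0.4377 0.4923 0.465 ] 0.0542
0.27 107 [0.4353 0.4935 0.4644] 0.0543
0.28 109 [0.4343 0.4943 0.4643] 0.0543
0.29 106 [0.432  0.4949 0.4635] 0.0544
0.3 103 [0.4288 0.4956 0.4622] 0.0542
0.31 101 [0.4263 0.4962 0.4613] 0.0543
0.32 102 [0.4237 0.4977 0.4607] 0.0544
0.33 87 [0.4215 0.4984 0.4599] 0.0544
0.34 17 [0.4897 0.4982 0.4939] 0.0543
ring 1899 [0.4400456  0.13501115 0.00500444] [0.50993841 0.19498945 0.01982207] [0.47618538 0.16201029 0.00792062]
top 486 0.05426443583269863 [0.44061507 0.12086125 0.05006976] [0.50520801 0.33629059 0.05998871] [0.47395908 0.23011167 0.054354  ]
0.13 8 [0.4871 0.5052 0.4962] 0.0539
0.17 23 [0.4596 0.4863 0.4729] 0.0534
0.18 36 [0.4573 0.4864 0.4718] 0.0534
0.19 35 [0.4571 0.4861 0.4716] 0.0533
0.2 45 [0.4548 0.4859 0.4704] 0.0529
0.21 39 [0.4589 0.4835 0.4712] 0.0527
0.22 39 [0.4586 0.4766 0.4676] 0.0558
0.23 43 [0.4541 0.4807 0.4674] 0.0555
0.24 56 [0.4451 0.4869 0.466 ] 0.0552
0.25 45 [0.4406 0.4916 0.4661] 0.0546
0.26 19 [0.4825 0.4915 0.487 ] 0.0547
0.27 11 [0.4843 0.4929 0.4886] 0.0558
0.3 6 [0.486  0.4947 0.4903] 0.0543
0.31 18 [0.4879 0.4946 0.4912] 0.0551
0.32 21 [0.4876 0.4967 0.4922] 0.0546
0.33 20 [0.4878 0.4965 0.4922] 0.0543
ring 601 [0.44022152 0.13594631 0.00500391] [0.50992147 0.19492552 0.02146979] [0.47329369 0.16320176 0.00876125]
```

Run:
```python
from h import *
P=np.load('wrist2.npy')
for y0 in np.arange(.25,.36,.008):
    q=P[(abs(P[...,1]-y0)<.004)&(abs(P[...,0]-.463)<.07)]
    k=q[(q[:,2]<.047)]; b=k[k[:,2]>.03]
    print(round(y0,3),len(k),'floor med',np.round(np.median(k[:,2]),3) if len(k) else 0,'block',len(b),(b[:,0].min().round(3),b[:,0].max().round(3)) if len(b) else '')
# lid plane
q=P[(P[...,2]>.09)&(P[...,2]<.2)&(P[...,0]>.54)&(P[...,0]<.605)&(abs(P[...,1]-.2)<.06)]
A=np.c_[q,]-q.mean(0); n=np.linalg.svd(A)[2][2]; print('lid n',n,q.mean(0),len(q),np.abs(A@n).mean())
Rt=RT(-85.3,4); g=np.array([.458,.2825,.0535]); z=Rt.as_matrix()[:,2]
to(g+.005*z+[0,0,.13],Rt); to(g+.005*z,Rt)
```

```text
0.25 388 floor med 0.007 block 3 (np.float64(0.489), np.float64(0.491))
0.258 385 floor med 0.007 block 2 (np.float64(0.45), np.float64(0.492))
0.266 397 floor med 0.007 block 2 (np.float64(0.448), np.float64(0.493))
0.274 409 floor med 0.007 block 3 (np.float64(0.445), np.float64(0.494))
0.282 397 floor med 0.007 block 1 (np.float64(0.443), np.float64(0.443))
0.29 390 floor med 0.007 block 1 (np.float64(0.495), np.float64(0.495))
0.298 388 floor med 0.007 block 2 (np.float64(0.44), np.float64(0.496))
0.306 382 floor med 0.007 block 1 (np.float64(0.437), np.float64(0.437))
0.314 644 floor med 0.009 block 155 (np.float64(0.416), np.float64(0.48))
0.322 553 floor med 0.034 block 299 (np.float64(0.415), np.float64(0.505))
0.33 340 floor med 0.042 block 203 (np.float64(0.414), np.float64(0.505))
0.338 133 floor med 0.007 block 9 (np.float64(0.483), np.float64(0.503))
0.346 181 floor med 0.007 block 3 (np.float64(0.533), np.float64(0.533))
0.354 572 floor med 0.008 block 47 (np.float64(0.394), np.float64(0.532))
lid n [-0.94227333 -0.08971159  0.32260317] [0.58119312 0.19670577 0.15473125] 8542 0.0003211109084291514
tr cm [-6.59  2.72 13.28] rot [ 6.17 -0.06  0.46]
tr cm [-6.61  2.23 26.27] rot [ 6.17 -0.06  0.46]
```

>>> move_arm --rows '[{"translation":[-2,0.8,4],"rot":[3,0,0.2],"hand":0.07},{"translation":[-4.5,1.8,8],"rot":[6,0,0.4],"hand":0.07},{"translation":[-6.6,2.7,12],"rot":[6.2,0,0.5],"hand":0.07},{"translation":[-6.6,2.7,13.3],"rot":[6.2,0,0.5],"hand":0.07},{"translation":[-6.6,2.7,13.3],"rot":[6.2,0,0.5],"hand":0.07},{"translation":[-6.6,2.7,13.3],"rot":[6.2,0,0.5],"hand":0.07},{"translation":[-6.6,2.7,13.3],"rot":[6.2,0,0.5],"hand":0.07}]'

```text
t: 9.45
eef_pos: [0.4596, 0.2831, 0.1798]
ee_rot: [-3.07, -0.0, -1.489]
force: [0.1, 0.3, 0.5]
width: 0.0816
gripper_force: 0.0
```

Run:
```python
from h import *
T,s=pose();print(T[:3,3],np.degrees(s['ee_rot']),s['width'],s['qd'])
T,c,im,d=snap('wrist','w3.png'); find(T,'wrist',['pliers','grip','ring_mid'])
P=cloud(T,c,d)
q=P[(abs(P[...,2]-.055)<.005)&(abs(P[...,0]-.466)<.05)&(abs(P[...,1]-.24)<.12)]
for y0 in np.arange(.17,.36,.02):
    k=q[abs(q[:,1]-y0)<.003]
    if len(k)>4:
            a=np.sort(k[:,0]); print(round(y0,3),len(k),np.round([a[0],a[-1],(a[0]+a[-1])/2],4), np.round(k[:,2].mean(),4))
Rt=RT(-85.3,4); g=np.array([.458,.2825,.0535]); z=Rt.as_matrix()[:,2]
to(g+.005*z,Rt)
```

```text
[0.45958759 0.28314656 0.17978976] [-1.75884803e+02 -2.42756156e-02 -8.53152885e+01] 0.08162304418478815 [-1.28904538e-02 -1.47158641e-02  1.48815638e-02  7.92352519e-05
  4.09916980e-03 -1.86733797e-03]
wrist pliers 0.62 [0.4672 0.2281 0.0446]
wrist ring_mid 0.88 [0.4749 0.1647 0.0129]
0.17 104 [0.4583 0.4875 0.4729] 0.0526
0.19 159 [0.4562 0.4861 0.4712] 0.0525
0.21 193 [0.4572 0.4831 0.4702] 0.0525
0.23 165 [0.4564 0.478  0.4672] 0.0557
0.25 189 [0.4406 0.4912 0.4659] 0.0546
0.27 149 [0.4358 0.4928 0.4643] 0.0544
0.29 145 [0.4308 0.4942 0.4625] 0.0544
0.31 141 [0.4257 0.4958 0.4607] 0.0545
0.33 124 [0.4215 0.4978 0.4596] 0.0545
tr cm [ 0.02  1.07 13.08] rot [-0.13  0.03 -0.1 ]
```

>>> move_arm --rows '[{"translation":[0,0.4,3.3],"rot":[0,0,0],"hand":0.07},{"translation":[0,0.6,6.6],"rot":[0,0,0],"hand":0.07},{"translation":[0,0.8,9.5],"rot":[0,0,0],"hand":0.07},{"translation":[0,1.0,12],"rot":[0,0,0],"hand":0.07},{"translation":[0,1.05,13.1],"rot":[0,0,0],"hand":0.07},{"translation":[0,1.05,13.1],"rot":[0,0,0],"hand":0.07},{"translation":[0,1.05,13.1],"rot":[0,0,0],"hand":0.07}]' --squeeze 60

```text
t: 10.23
eef_pos: [0.4579, 0.2822, 0.0472]
ee_rot: [-3.071, -0.002, -1.49]
force: [0.9, 0.7, 0.4]
width: 0.0817
gripper_force: 0.0
```

Run:
```python
from h import *
T,s=pose();print(T[:3,3],np.degrees(s['ee_rot']),s['width'],s['force'])
Rt=RT(-85.3,4); g=np.array([.458,.2825,.0535]); z=Rt.as_matrix()[:,2]
to(g+.005*z,Rt)
snap('wrist','w4.png')
```

```text
[0.4578734  0.28224762 0.04717723] [-1.75972974e+02 -9.20393846e-02 -8.53679890e+01] 0.08171395819594394 [0.90985735 0.6920499  0.35856928]
tr cm [-0.02 -0.06 -0.13] rot [-0.03 -0.1  -0.06]
```

View pics/w4.png

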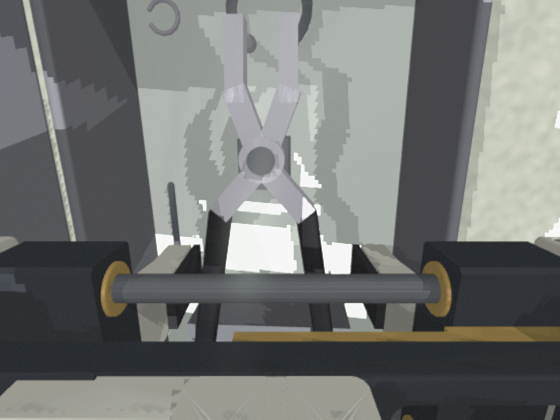

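>>> move_arm --rows '[{"translation":[0,0,0],"rot":[0,0,0],"hand":0.3},{"translation":[0,0,0],"rot":[0,0,0],"hand":0.45},{"translation":[0,0,0],"rot":[0,0,0],"hand":0.6},{"translation":[0,0,0],"rot":[0,0,0],"hand":1},{"translation":[0,0,0],"rot":[0,0,0],"hand":1},{"translation":[0,0,0],"rot":[0,0,0],"hand":1},{"translation":[0,0,0],"rot":[0,0,0],"hand":1},{"translation":[0,0,0],"rot":[0,0,0],"hand":1}]' --squeeze 60

```text
t: 10.95
eef_pos: [0.459, 0.2843, 0.0486]
ee_rot: [-3.068, 0.002, -1.489]
force: [0.9, 1.6, 8.4]
width: 0.0394
gripper_force: 58.0
```

>>> move_arm --rows '[{"translation":[0,0,0],"rot":[0,0,0],"hand":1},{"translation":[0,0,0],"rot":[0,0,0],"hand":1},{"translation":[0,0,0],"rot":[0,0,0],"hand":1},{"translation":[0,0,0],"rot":[0,0,0],"hand":1}]'

```text
t: 11.28
eef_pos: [0.459, 0.2843, 0.0486]
ee_rot: [-3.068, 0.002, -1.489]
force: [1.8, 1.3, 7.8]
width: 0.0396
gripper_force: 58.0
```

>>> move_arm --rows '[{"translation":[0,-0.05,-0.5],"rot":[0,0,0],"hand":1},{"translation":[0,-0.1,-1.2],"rot":[0,0,0],"hand":1},{"translation":[0,-0.15,-2.2],"rot":[0,0,0],"hand":1},{"translation":[0,-0.2,-3.5],"rot":[0,0,0],"hand":1},{"translation":[0,-0.3,-5],"rot":[0,0,0],"hand":1},{"translation":[0,-0.4,-7],"rot":[-1,0,0],"hand":1},{"translation":[0,0,-9],"rot":[-2,0,0],"hand":1},{"translation":[0,0.5,-11],"rot":[-4,0,0],"hand":1}]'

```text
t: 11.95
eef_pos: [0.4432, 0.2805, 0.157]
ee_rot: [3.139, -0.002, -1.489]
force: [-0.9, -0.0, -2.8]
width: 0.0393
gripper_force: 58.3
```

>>> move_arm --rows '[{"translation":[0,0.5,-1.5],"rot":[0,0,0],"hand":1},{"translation":[0,1,-3],"rot":[0,0,0],"hand":1},{"translation":[0,1,-3],"rot":[0,0,0],"hand":1},{"translation":[0,1,-3],"rot":[0,0,0],"hand":1}]'

```text
t: 12.28
eef_pos: [0.4343, 0.2806, 0.1866]
ee_rot: [-3.141, -0.0, -1.489]
force: [0.0, 0.3, -2.9]
width: 0.0394
gripper_force: 58.3
```

```bash
cat > look.py <<'E'
from h import *
import sys
T,s=pose();print(T[:3,3],np.degrees(s['ee_rot']),s['width'],s['gripper_force'],s['force'])
Tc,c,im,d=snap('wrist',sys.argv[1]); find(np.linalg.inv(T)@Tc,'wrist',['pliers','ring_mid','grip'])
P=cloud(np.linalg.inv(T)@Tc,c,d); np.save('wl.npy',P); np.save('wT.npy',T)
E
python3 look.py w5.png
```

```text
[0.4343174  0.28057116 0.18661251] [-1.79960624e+02 -5.56797043e-03 -8.53362277e+01] 0.03943726959225092 58.32654794678092 [ 0.04342166  0.2667936  -2.91774143]
wrist pliers 0.75 [ 0.0585 -0.004   0.0086]
```

View pics/w5.png

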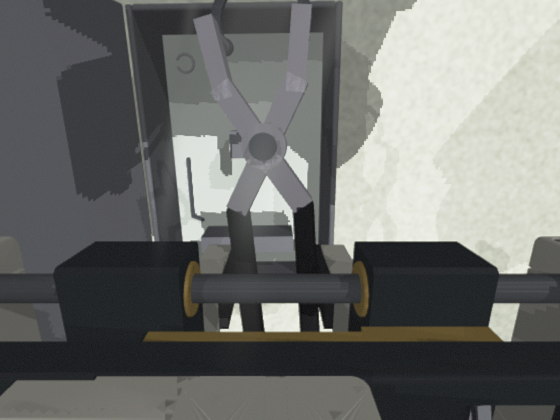

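Run:
```python
from h import *
P=np.load('wl.npy')
m=(abs(P[...,2])<.025)&(abs(P[...,1])<.05)&(P[...,0]>.012)&(P[...,0]<.125)
q=P[m];print(len(q),q.min(0),q.max(0))
for x0 in np.arange(.015,.125,.006):
    k=q[abs(q[:,0]-x0)<.003]
    if len(k)<5: continue
    y=np.sort(k[:,1]);mid=(y[0]+y[-1])/2
    l=k[k[:,1]<mid-.006];r=k[k[:,1]>mid+.006]
    print(round(x0,3),len(k),np.round([y[0]*1e3,y[-1]*1e3,mid*1e3],1),'zL,zR mm',[np.round(np.median(v[:,2])*1e3,1) if len(v) else None for v in(l,r)],'yL,yR',[np.round(np.median(v[:,1])*1e3,1) if len(v) else None for v in(l,r)])
L=['ring_mid','pliers']
T=pose()[0]
for n in ['top','scene']:
    Tc,c,im,d=snap(n,n+'5.png'); find(np.linalg.inv(T)@Tc,n,L)
```

```text
11702 [ 0.01201985 -0.03422463 -0.02018081] [0.11849315 0.02776777 0.02492472]
0.015 528 [-21.9  27.8   2.9] zL,zR mm [np.float64(-4.3), np.float64(-6.8)] yL,yR [np.float64(-15.9), np.float64(13.8)]
0.021 550 [-22.7  18.7  -2. ] zL,zR mm [np.float64(-4.0), np.float64(-6.5)] yL,yR [np.float64(-16.4), np.float64(13.2)]
0.027 570 [-23.   17.9  -2.5] zL,zR mm [np.float64(-3.8), np.float64(-6.3)] yL,yR [np.float64(-17.0), np.float64(13.1)]
0.033 569 [-23.4  17.8  -2.8] zL,zR mm [np.float64(-3.7), np.float64(-6.1)] yL,yR [np.float64(-17.4), np.float64(12.3)]
0.039 700 [-22.5  17.6  -2.5] zL,zR mm [np.float64(-3.7), np.float64(-5.8)] yL,yR [np.float64(-15.4), np.float64(10.4)]
0.045 738 [-19.5  14.   -2.7] zL,zR mm [np.float64(-3.8), np.float64(-5.3)] yL,yR [np.float64(-13.4), np.float64(8.2)]
0.051 698 [-16.4   9.8  -3.3] zL,zR mm [np.float64(-3.7), np.float64(-4.8)] yL,yR [np.float64(-12.4), np.float64(5.5)]
0.057 559 [-15.3   5.5  -4.9] zL,zR mm [np.float64(-3.4), np.float64(-4.3)] yL,yR [np.float64(-12.6), np.float64(2.9)]
0.063 640 [-15.4   4.9  -5.2] zL,zR mm [np.float64(-3.2), np.flo
[... 594 characters left out ...]
64(-1.8)] yL,yR [np.float64(-24.4), np.float64(8.3)]
0.099 665 [-31.5  13.7  -8.9] zL,zR mm [np.float64(1.3), np.float64(-1.6)] yL,yR [np.float64(-25.9), np.float64(9.0)]
0.105 677 [-32.8  13.4  -9.7] zL,zR mm [np.float64(1.5), np.float64(-1.4)] yL,yR [np.float64(-27.2), np.float64(9.3)]
0.111 713 [-34.2  14.  -10.1] zL,zR mm [np.float64(2.1), np.float64(-1.3)] yL,yR [np.float64(-28.6), np.float64(9.9)]
0.117 287 [-32.4  14.2  -9.1] zL,zR mm [np.float64(2.5), np.float64(-1.1)] yL,yR [np.float64(-27.3), np.float64(9.9)]
top ring_mid 0.59 [ 0.128  -0.0092  0.0378]
top pliers 0.94 [ 0.0626 -0.0028  0.0097]
scene ring_mid 0.56 [ 0.1233 -0.0057  0.0383]
scene pliers 0.66 [ 0.0567 -0.0037  0.0027]
```

```bash
cat > fit.py <<'E'
from h import *
def fit(P):
    m=(abs(P[...,2])<.02)&(abs(P[...,1]+.005)<.035)&(P[...,0]>.018)&(P[...,0]<.118); q=P[m]
    h=q[q[:,0]<.038]; j=q[q[:,0]>.073]; 
    A=np.r_[np.c_[h[:,:2],np.ones(len(h)),np.zeros(len(h))],np.c_[j[:,:2],np.ones(len(j)),np.ones(len(j))]]
    b=np.r_[h[:,2],j[:,2]]; w=np.ones(len(b),bool)
    for _ in range(8):
        s=np.linalg.lstsq(A[w],b[w],rcond=None)[0]; w=abs(A@s-b)<.0025
    print('plane a,b,c,jawstep',s,'n',w.sum(),'of',len(b),'rms',np.std((A@s-b)[w]))
    q=np.r_[h,j][w]; mids=[]
    for x0 in np.r_[np.arange(.021,.038,.004),np.arange(.077,.115,.004)]:
        k=q[abs(q[:,0]-x0)<.002]
        if len(k)>20: mids.append((x0,(np.percentile(k[:,1],1)+np.percentile(k[:,1],99))/2))
    mids=np.array(mids); mm=np.polyfit(mids[:,0],mids[:,1],1); print('mid',mm,np.round((np.polyval(mm,mids[:,0])-mids[:,1])*1e3,1))
    return s,mm
def frame(s,mm,px_):
    n=np.array([s[0],s[1],-1]);n/=np.linalg.norm(n)  # up in pliers (tool -z)
    x=np.array([1,mm[0],s[0]+s[1]*mm[0]]);x/=np.linalg.norm(x); x-=n*(x@n);x/=np.linalg.norm(x)
    piv=np.array([px_,np.polyval(mm,px_),0]);piv[2]=s[0]*piv[0]+s[1]*piv[1]+s[2]; piv-=.012*n
    M=np.eye(4);M[:3,0]=x;M[:3,2]=n;M[:3,1]=np.cross(n,x);M[:3,3]=piv; return M
E
python3 - <<'E'
from fit import *
P=np.load('wl.npy'); s,mm=fit(P); 
T=np.load('wT.npy'); c=arm.camera_params('wrist')
im=cv2.imread('pics/w5.png');g=cv2.cvtColor(im,cv2.COLOR_BGR2GRAY)
roi=g[115:180,225:300]; cs=cv2.HoughCircles(cv2.medianBlur(roi,3),cv2.HOUGH_GRADIENT,1,20,param1=80,param2=15,minRadius=8,maxRadius=28); print(None if cs is None else cs[0]+[225,115,0])
for u,v in [(263,146)]: print('pivot px',P[v,u])
px_=P[146,263][0]; M=frame(s,mm,px_); print(M.round(4)); print('ring',(M@[.0635,0,-.0285,1])[:3],'grip',(M@[-.055,0,.006,1])[:3])
np.save('M.npy',M)
E
```

```text
plane a,b,c,jawstep [ 0.03509583 -0.07847519 -0.00622444  0.00186707] n 6830 of 7218 rms 0.0006938486327055615
mid [-9.06639559e-02  2.93057333e-05] [ 0.2  0.  -0.1 -0.1 -0.6  0.6  0.7  0.2 -0.4  0.  -0.  -0.1 -0.1 -0.2
 -0.2]
[[266.5        142.5         19.39999962]]
pivot px [ 0.06266449 -0.00539527 -0.00588451]
[[ 0.995  -0.0932  0.035   0.0622]
 [-0.0902 -0.9928 -0.0782 -0.0047]
 [ 0.042   0.0746 -0.9963  0.0084]
 [ 0.      0.      0.      1.    ]]
ring [ 0.12443314 -0.00821412  0.03943662] grip [ 7.72768475e-03 -2.21217246e-04  8.62591836e-05]
```

View pics/scene5.png

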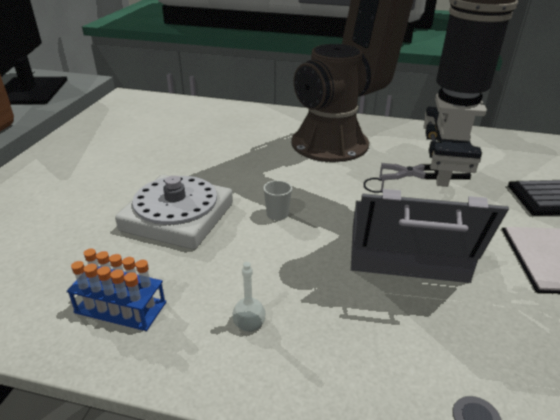

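Run:
```python
from h import *
M=np.load('M.npy')
Rwp=R.from_euler('z',-85,degrees=True); Rt=Rwp*R.from_matrix(M[:3,:3]).inv()
print(Rt.as_euler('xyz',degrees=True))
to([.545,-.20,.33],Rt)
```

```text
[-175.51289896   -2.00386214  -90.3490727 ]
tr cm [ 48.81  -7.1  -14.33] rot [4.4  2.1  4.92]
```

>>> move_arm --rows '[{"translation":[0,0,-3],"rot":[0.5,0.3,0.5],"hand":1},{"translation":[0,0,-6],"rot":[1,0.5,1],"hand":1},{"translation":[1,0,-9],"rot":[1.5,0.8,1.5],"hand":1},{"translation":[3,0,-12],"rot":[2,1,2],"hand":1},{"translation":[6,-0.5,-14.3],"rot":[2.5,1.2,2.5],"hand":1},{"translation":[9,-1,-14.3],"rot":[3,1.5,3],"hand":1},{"translation":[12,-1.5,-14.3],"rot":[3.5,1.7,3.5],"hand":1},{"translation":[15,-2,-14.3],"rot":[4.4,2.1,4.9],"hand":1}]'

```text
t: 13.45
eef_pos: [0.4668, 0.1318, 0.3299]
ee_rot: [-3.062, -0.034, -1.576]
force: [1.2, -1.0, -2.9]
width: 0.0396
gripper_force: 58.6
```

Run:
```python
from h import *
M=np.load('M.npy')
Rwp=R.from_euler('z',-85,degrees=True); Rt=Rwp*R.from_matrix(M[:3,:3]).inv()
to([.545,-.20,.33],Rt)
```

```text
tr cm [33.11 -7.89  1.74] rot [-0.09  0.08  0.03]
```

>>> move_arm --rows '[{"translation":[3,-0.7,0.1],"rot":[0,0,0],"hand":1},{"translation":[6.5,-1.5,0.3],"rot":[0,0,0],"hand":1},{"translation":[10,-2.4,0.5],"rot":[0,0,0],"hand":1},{"translation":[13.5,-3.2,0.7],"rot":[0,0,0],"hand":1},{"translation":[17,-4,0.9],"rot":[0,0,0],"hand":1},{"translation":[20.5,-4.9,1.1],"rot":[0,0,0],"hand":1},{"translation":[24,-5.7,1.3],"rot":[0,0,0],"hand":1},{"translation":[27,-6.4,1.4],"rot":[0,0,0],"hand":1}]'

```text
t: 14.12
eef_pos: [0.5299, -0.1398, 0.3295]
ee_rot: [-3.063, -0.034, -1.577]
force: [0.7, 1.0, -3.7]
width: 0.039
gripper_force: 58.6
```

>>> move_arm --rows '[{"translation":[2.5,-0.7,0.1],"rot":[0,0,0],"hand":1},{"translation":[4.5,-1.2,0.2],"rot":[0,0,0],"hand":1},{"translation":[5.5,-1.4,0.3],"rot":[0,0,0],"hand":1},{"translation":[5.5,-1.4,0.3],"rot":[0,0,0],"hand":1},{"translation":[5.5,-1.4,0.3],"rot":[0,0,0],"hand":1},{"translation":[5.5,-1.4,0.3],"rot":[0,0,0],"hand":1},{"translation":[5.5,-1.4,0.3],"rot":[0,0,0],"hand":1}]'

```text
t: 14.7
eef_pos: [0.5438, -0.1918, 0.33]
ee_rot: [-3.063, -0.034, -1.575]
force: [0.4, 0.0, -2.1]
width: 0.0393
gripper_force: 58.6
```

```bash
python3 look.py w6.png
python3 - <<'E'
from fit import *
P=np.load('wl.npy'); T=np.load('wT.npy'); fit(P)
find(T@np.array(arm.camera_params('wrist')['tool_from_camera']),'wrist',['groove','turntable'])
W=P@T[:3,:3].T+T[:3,3]
m=(W[...,2]>.0985)&(W[...,2]<.108)&(abs(W[...,0]-.472)<.03)&(abs(W[...,1]+.285)<.03); q=W[m]; print('stub',len(q),q.mean(0),cv2.minEnclosingCircle(q[:,:2].astype(np.float32)))
v,u=np.nonzero(m); print(u.min(),u.max(),v.min(),v.max())
E
```

```text
[ 0.54383949 -0.19180803  0.32995241] [-175.47240595   -1.96577957  -90.26326769] 0.039317997796871396 58.60826638760045 [ 0.37387821  0.01764249 -2.06118627]
wrist pliers 0.64 [ 0.067  -0.2028  0.3489]
wrist pliers 0.57 [ 0.0616 -0.0034  0.0085]
plane a,b,c,jawstep [ 0.04316039 -0.07567072 -0.0061817   0.00190533] n 6730 of 7085 rms 0.0006980531748234022
mid [-8.02608194e-02  5.87460832e-05] [-0.   0.1  0.1 -0.1 -0.5  0.5  0.7  0.2 -0.3 -0.  -0.  -0.1 -0.1 -0.1
 -0.2]
wrist groove 0.71 [ 0.4714 -0.2875  0.0847]
wrist turntable 0.62 [ 0.4729 -0.2826  0.0036]
stub 826 [ 0.47200369 -0.28544935  0.10252134] ((0.47180700302124023, -0.2853408753871918), 0.017652081325650215)
340 371 94 126
```

View pics/w6.png

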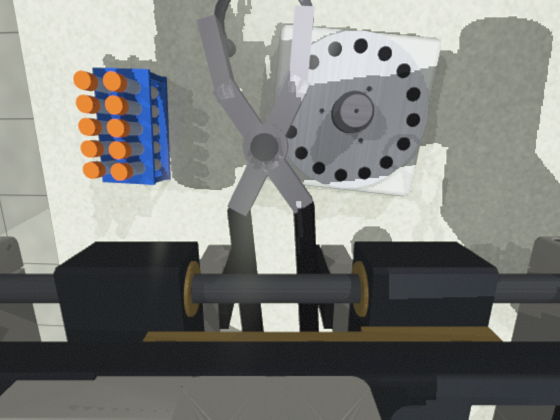

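```bash
cat > plan.py <<'E'
from fit import *
import sys
S=np.array([.4718,-.2854])
def go(M,z,yaw=-85):
    Rt=R.from_euler('z',yaw,degrees=True)*R.from_matrix(M[:3,:3]).inv()
    rm=(M@[.0635,0,-.0285,1])[:3]
    T=pose()[0]; print('ring now',(T@np.append(rm,1))[:3].round(4),'pliers up',(T[:3,:3]@M[:3,2]).round(4),'nose',(T[:3,:3]@M[:3,0]).round(4))
    p=np.r_[S,z]-Rt.apply(rm); print('tcp',p,Rt.as_euler('xyz',degrees=True)); to(p,Rt)
E
python3 - <<'E'
from plan import *
P=np.load('wl.npy'); s,mm=fit(P); M=frame(s,mm,P[146,263][0]); print(P[146,263]); np.save('M.npy',M)
go(M,.135); go(M,.135,-86)
E
```

```text
plane a,b,c,jawstep [ 0.04316039 -0.07567072 -0.0061817   0.00190533] n 6730 of 7085 rms 0.0006980531748234022
mid [-8.02608194e-02  5.87460832e-05] [-0.   0.1  0.1 -0.1 -0.5  0.5  0.7  0.2 -0.3 -0.  -0.  -0.1 -0.1 -0.1
 -0.2]
[ 0.06264198 -0.00536435 -0.00558441]
ring now [ 0.5535 -0.3177  0.2946] pliers up [-0.0037 -0.0086  1.    ] nose [ 0.0786 -0.9969 -0.0082]
tcp [ 0.46130821 -0.15972505  0.16934163] [-175.67263408   -2.46433797  -89.78276908]
tr cm [-3.76  9.52 15.24] rot [-0.19  0.45 -0.54]
ring now [ 0.5535 -0.3177  0.2946] pliers up [-0.0037 -0.0086  1.    ] nose [ 0.0786 -0.9969 -0.0082]
tcp [ 0.46350314 -0.15956109  0.16934163] [-175.67263408   -2.46433797  -90.78276908]
tr cm [-3.78  9.3  15.26] rot [-0.23  0.53  0.46]
```

>>> move_arm --rows '[{"translation":[-1,2.5,2],"rot":[0,0.2,-0.2],"hand":1},{"translation":[-2,5,4],"rot":[-0.2,0.45,-0.5],"hand":1},{"translation":[-3,7.5,6.5],"rot":[-0.2,0.45,-0.5],"hand":1},{"translation":[-3.8,9.5,9],"rot":[-0.2,0.45,-0.5],"hand":1},{"translation":[-3.8,9.5,11.5],"rot":[-0.2,0.45,-0.5],"hand":1},{"translation":[-3.76,9.5,13.8],"rot":[-0.2,0.45,-0.5],"hand":1},{"translation":[-3.76,9.52,15.2],"rot":[-0.2,0.45,-0.5],"hand":1},{"translation":[-3.76,9.52,15.2],"rot":[-0.2,0.45,-0.5],"hand":1}]'

```text
t: 15.67
eef_pos: [0.4594, -0.16, 0.1669]
ee_rot: [-3.071, -0.043, -1.568]
force: [-1.1, -0.1, -2.5]
width: 0.0395
gripper_force: 58.6
```

>>> move_arm --rows '[{"translation":[0,0,0],"rot":[0,0,0],"hand":1},{"translation":[0,0,0],"rot":[0,0,0],"hand":1},{"translation":[0,0,0],"rot":[0,0,0],"hand":1},{"translation":[0,0,0],"rot":[0,0,0],"hand":1}]'

```text
t: 16.0
eef_pos: [0.4619, -0.1601, 0.1707]
ee_rot: [-3.064, -0.043, -1.568]
force: [0.4, 0.1, -2.1]
width: 0.0392
gripper_force: 58.6
```

```bash
python3 look.py w7.png
python3 - <<'E'
from plan import *
P=np.load('wl.npy'); s,mm=fit(P); M=frame(s,mm,P[146,263][0]); np.save('M7.npy',M); go(M,.135)
T=pose()[0]
for n in ['scene','top']:
    Tc,c,im,d=snap(n,n+'7.png'); find(Tc,n,['ring_mid','groove'])
    W=cloud(Tc,c,d)
    for lo,hi in [(.125,.145),(.098,.108)]:
        m=(W[...,2]>lo)&(W[...,2]<hi)&(abs(W[...,0]-.472)<.04)&(W[...,1]<-.25)&(W[...,1]>-.33);q=W[m]
        if len(q)>5: 
            v,u=np.nonzero(m);print(n,lo,len(q),q.mean(0).round(4),cv2.minEnclosingCircle(q[:,:2].astype(np.float32)),u.min(),u.max(),v.min(),v.max())
im=cv2.imread('pics/scene7.png')[130:270,100:260]; im2=cv2.imread('pics/top7.png')[200:340,330:490]
cv2.imwrite('pics/z7.png',np.hstack([cv2.resize(im,(400,350),interpolation=3),cv2.resize(im2,(400,350),interpolation=3)]))
E
```

```text
[ 0.46191397 -0.16012448  0.17074242] [-175.58262656   -2.45992392  -89.86137473] 0.03920230389359236 58.60853818478063 [ 0.36821158  0.07578368 -2.0739042 ]
wrist pliers 0.75 [ 0.0601 -0.0016  0.0061]
plane a,b,c,jawstep [ 0.0431559  -0.07589615 -0.00618902  0.00187671] n 6760 of 7110 rms 0.0007072794258792235
mid [-8.02264685e-02  7.76280526e-05] [-0.   0.1  0.  -0.1 -0.4  0.5  0.7  0.2 -0.4 -0.1  0.  -0.  -0.  -0.1
 -0.4]
ring now [ 0.4717 -0.2859  0.1357] pliers up [-1.e-04 -1.e-04  1.e+00] nose [ 8.570e-02 -9.963e-01 -1.000e-04]
tcp [ 0.46132149 -0.15963838  0.16933444] [-175.65979183   -2.46403989  -89.78141859]
tr cm [-0.05  0.01  0.07] rot [-0.    0.   -0.08]
scene ring_mid 0.56 [ 0.4718 -0.2812  0.1363]
scene groove 0.66 [ 0.4728 -0.2866  0.084 ]
scene 0.125 98 [ 0.4763 -0.2873  0.1379] ((0.47204357385635376, -0.28172701597213745), 0.028151504695415497) 159 180 160 172
scene 0.098 135 [ 0.4739 -0.2818  0.1029] ((0.4710083305835724, -0.28055280447006226), 0.02123180218040943) 165 180 175 185
```

View pics/z7.png

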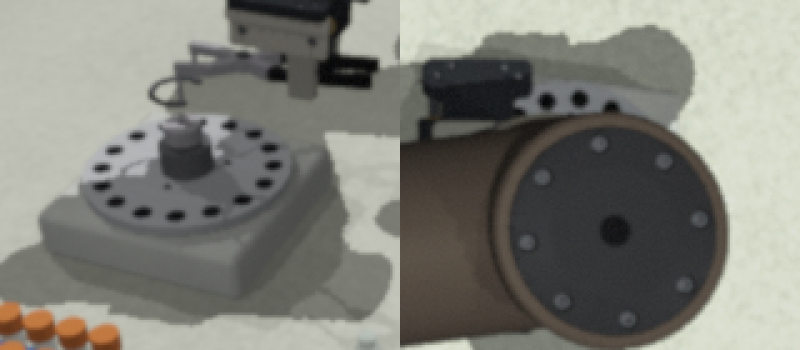

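Run:
```python
from plan import *
P=np.load('wl.npy'); s=[.0431559,-.07589615,-.00618902]
h=(s[0]*P[...,0]+s[1]*P[...,1]+s[2])-P[...,2]
m=(h>.0006)&(h<.004)&(abs(P[...,0]-.061)<.02)&(abs(P[...,1]+.005)<.02)
v,u=np.nonzero(m);q=P[m];print(len(u),u.min(),u.max(),v.min(),v.max(),q.mean(0),q.min(0),q.max(0),cv2.minEnclosingCircle(q[:,:2].astype(np.float32)))
g=cv2.cvtColor(cv2.imread('pics/w7.png'),cv2.COLOR_BGR2GRAY)
print(h[130:165:3,263].round(4)*1e3); print(g[118:178:2,263]); print(g[146,236:292:2])
# jaw tips end / handle start
for n in ['w7']:
    im=g[115:180,230:300]; cv2.imwrite('pics/z8.png',np.hstack([cv2.resize(im,(420,390),interpolation=2),cv2.resize(np.uint8(np.clip((h[115:180,230:300]+.003)/.006*255,0,255)),(380,390),interpolation=0)]))
```

```text
1201 234 307 124 195 [ 0.05784331 -0.00413756 -0.00529619] [ 0.04101009 -0.01888917 -0.00739212] [ 0.07180104  0.01416466 -0.00294035] ((0.05246266350150108, -0.002222459064796567), 0.020051412284374237)
[ 0.1  4.3  2.8  3.1  2.7  3.3  3.3  1.8  2.3  2.1  3.7 -0.5]
[119 119 116 127 125 125 127 125  83  81  82  82  82  81  82  85  82  81
  81  82  81  81  99 117 117 139 129 120 121 119]
[ 41  40 116 126 121 119 121  94  77  78  80  84  83  83  82  82  83  80
  81  79  77  93 121 126 127 126 120 140]
```

View pics/z8.png

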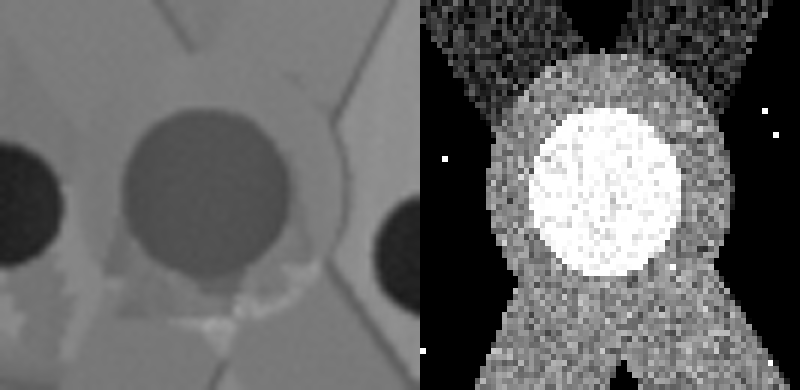

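Run:
```python
from plan import *
T,s=pose(); print('down unit',T[:3,:3].T@[0,0,-1]); print(s['force'],s['moment'])
P=np.load('wl.npy'); s,mm=fit(P); M=frame(s,mm,P[147,264][0]-.0001); np.save('M.npy',M); print(P[147,264]);go(M,.135);go(M,.109)
```

```text
down unit [-0.0429372   0.07489911  0.99626629]
[ 0.2815816   0.51496474 -2.5115275 ] [0.39710553 0.28806878 0.01247333]
plane a,b,c,jawstep [ 0.0431559  -0.07589615 -0.00618902  0.00187671] n 6760 of 7110 rms 0.0007072794258792235
mid [-8.02264685e-02  7.76280526e-05] [-0.   0.1  0.  -0.1 -0.4  0.5  0.7  0.2 -0.4 -0.1  0.  -0.  -0.  -0.1
 -0.4]
[ 0.0623469  -0.00486912 -0.00744767]
ring now [ 0.4714 -0.2854  0.1353] pliers up [ 7.e-04 -1.e-04  1.e+00] nose [ 8.570e-02 -9.963e-01 -1.000e-04]
tcp [ 0.46136369 -0.1601207   0.16933444] [-175.65979183   -2.46403989  -89.78141859]
tr cm [-0.   -0.01  0.03] rot [ 0.04 -0.   -0.08]
ring now [ 0.4714 -0.2854  0.1353] pliers up [ 7.e-04 -1.e-04  1.e+00] nose [ 8.570e-02 -9.963e-01 -1.000e-04]
tcp [ 0.46136369 -0.1601207   0.14333444] [-175.65979183   -2.46403989  -89.78141859]
tr cm [-0.11  0.18  2.62] rot [ 0.04 -0.   -0.08]
```

>>> move_arm --rows '[{"translation":[-0.03,0.06,0.8],"rot":[0,0,0],"hand":1},{"translation":[-0.07,0.12,1.6],"rot":[0,0,0],"hand":1},{"translation":[-0.1,0.18,2.3],"rot":[0,0,0],"hand":1},{"translation":[-0.11,0.2,2.6],"rot":[0,0,0],"hand":1},{"translation":[-0.11,0.2,2.6],"rot":[0,0,0],"hand":1},{"translation":[-0.11,0.2,2.6],"rot":[0,0,0],"hand":1},{"translation":[-0.11,0.2,2.6],"rot":[0,0,0],"hand":1}]'

```text
t: 17.08
eef_pos: [0.4614, -0.1602, 0.1436]
ee_rot: [-3.066, -0.043, -1.568]
force: [1.0, 0.4, -2.6]
width: 0.0392
gripper_force: 58.6
```

Run:
```python
from plan import *
M=np.load('M.npy'); print(pose()[1]['force'],pose()[1]['moment']);go(M,.109)
Tc,c,im,d=snap('scene','scene9.png'); find(Tc,'scene',['ring_mid'])
cv2.imwrite('pics/z9.png',cv2.resize(im[140:220,130:240,::-1],(770,560),interpolation=2))
for zz,r in [(.103,.0175),(.109,.0195),(.083,.024)]:
    pts=np.array([proj(Tc,c,np.r_[S+r*np.array([np.cos(a),np.sin(a)]),zz]) for a in np.linspace(0,6.28,24)]); print(zz,pts.min(0).round(1),pts.max(0).round(1))
```

```text
[ 1.02638159  0.44035827 -2.56388621] [0.41223319 0.27576018 0.04314505]
ring now [ 0.4716 -0.2855  0.1093] pliers up [6.e-04 1.e-04 1.e+00] nose [ 0.0859 -0.9963  0.    ]
tcp [ 0.46136369 -0.1601207   0.14333444] [-175.65979183   -2.46403989  -89.78141859]
tr cm [-0.01  0.    0.03] rot [ 0.04 -0.01 -0.07]
scene ring_mid 0.55 [ 0.4698 -0.2857  0.1086]
0.103 [163.3 175.2] [179.3 183.3]
0.109 [162.1 172.5] [179.9 181.4]
0.083 [161.6 181.4] [183.2 192.5]
```

View pics/z9.png

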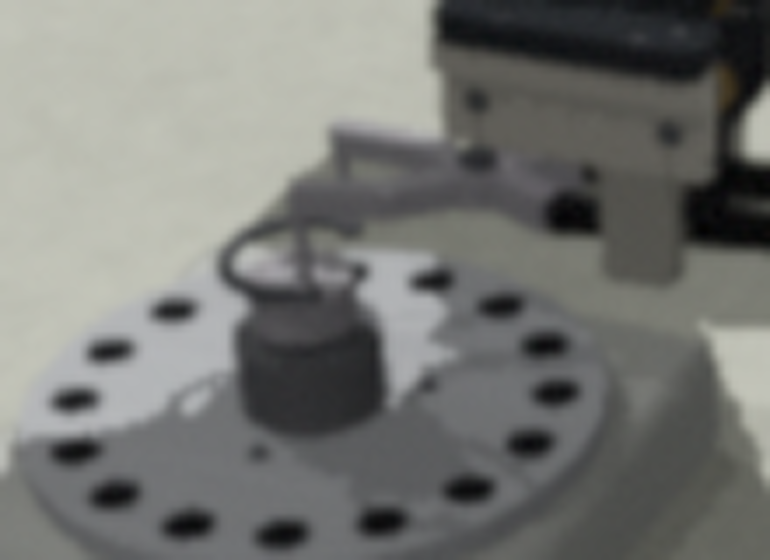

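Run:
```python
from plan import *
g=cv2.cvtColor(cv2.imread('pics/scene9.png'),cv2.COLOR_BGR2GRAY).astype(float)
Tc,c=cam('scene')
def edge(v,u0,u1):
    r=g[v,u0:u1]; print(v,u0,r.astype(int))
for v in range(173,184): edge(v,156,190)
print('boss');
for v in range(188,200,2): edge(v,156,192)
from scipy.ndimage import map_coordinates
from scipy.optimize import minimize
def ringpts(x,y,z,r):
    a=np.radians(np.arange(100,350,4)) if False else np.radians(np.arange(-160,-20,4)) # away from handles (-y side)
    return np.array([proj(Tc,c,[x+r*np.cos(t),y+r*np.sin(t),z]) for t in a])
def cost(p,z=.1093):
    s=lambda r:map_coordinates(g,ringpts(*p,z,r)[:,::-1].T,order=1).mean()
    return s(.0222)-.5*s(.0295)-.5*s(.0165)
best=min((cost((.4718+i*5e-4,-.2854+j*5e-4)),i*.5,j*.5) for i in range(-10,11) for j in range(-10,11)); print('ring best mm offset (cost,dx,dy)',best)
```

```text
173 156 [188 188 189 190 190 189 178 152 116  88  74  78  86  96 106 103  87  85
 103 111 111 107  90  76  77  91 110 117 117 118 119 120 120 121]
174 156 [191 190 191 189 187 177 151 113  96 108 113 119 119 120 123 116  94  85
 106 119 120 118 114 107 110 114 121 122 122 123 123 122 122 123]
175 156 [193 193 189 183 174 148 111  98 130 163 165 159 146 137 134 121  97  86
 100 118 117 117 126 134 140 140 141 142 142 141 139 136 133 132]
176 156 [191 189 184 179 166 123  93 121 166 183 182 176 165 151 135 113  92  81
  89 105 105 107 123 142 153 156 162 166 168 167 166 165 160 159]
177 156 [189 183 184 183 162 110  89 137 173 180 173 166 161 151 133 116  98  85
  90 108 105 102 108 117 121 125 148 170 177 178 177 176 173 169]
178 156 [183 183 187 183 161 106  79 125 159 162 158 155 159 158 151 141 110  90
 104 132 125 117 119 112  89  76 118 164 176 179 178 176 168 151]
179 156 [181 183 183 180 166 119  73  87 116 130 139 145 152 154 151 139 108  87
 101 136 140 140 141 130  93  79 124 166 177 178 178 170 142 104]
180 156 [179 180 179 179 172 146 104  72  71  81  96 107 113 116 117 11
[... 829 characters left out ...]
7]
192 156 [182 182 181 180 176 173 165 131  80  53  51  53  54  55  49  49  49  50
  47  48  46  47  45  44  44  43  40  40  74 129 162 170 171 164 141 127]
194 156 [174 167 151 145 137 144 127 105  71  51  48  49  48  48  49  50  49  48
  47  46  46  44  44  42  41  40  39  40  65 117 157 167 158 128  87  72]
196 156 [145 163 168 162 134 116 113 106  80  57  49  48  48  48  50  50  49  46
  48  46  45  46  45  43  42  41  39  42  59 105 137 125 100  93  97 101]
198 156 [160 165 146 125 115 113 114 109  91  63  51  47  48  49  48  48  49  49
  48  47  46  46  44  43  42  41  42  50  69  96 108  98  95  94 100 107]
ring best mm offset (cost,dx,dy) (np.float64(-62.305387695214435), -2.0, 1.5)
```

>>> move_arm --rows '[{"translation":[-0.06,0.03,0.4],"rot":[0,0,0],"hand":1},{"translation":[-0.08,0.06,0.8],"rot":[0,0,0],"hand":1},{"translation":[-0.09,0.08,1.1],"rot":[0,0,0],"hand":1},{"translation":[-0.09,0.08,1.1],"rot":[0,0,0],"hand":1},{"translation":[-0.09,0.08,1.1],"rot":[0,0,0],"hand":1}]'

```text
t: 17.6
eef_pos: [0.461, -0.1597, 0.1321]
ee_rot: [-3.067, -0.043, -1.568]
force: [0.6, -0.7, -1.4]
width: 0.039
gripper_force: 58.6
```

Run:
```python
from plan import *
M=np.load('M.npy'); print(pose()[1]['force'],pose()[1]['moment']);go(M,.0865)
```

```text
[ 0.56347872 -0.7213749  -1.35836281] [0.35006492 0.27778746 0.00876977]
ring now [ 0.4712 -0.285   0.0978] pliers up [0.0014 0.     1.    ] nose [ 8.580e-02 -9.963e-01 -1.000e-04]
tcp [ 0.46136369 -0.1601207   0.12083444] [-175.65979183   -2.46403989  -89.78141859]
tr cm [-0.01  0.04  1.13] rot [ 0.09 -0.01 -0.08]
```

>>> move_arm --rows '[{"translation":[-0.01,0.02,0.3],"rot":[0,0,0],"hand":1},{"translation":[-0.02,0.04,0.6],"rot":[0,0,0],"hand":1},{"translation":[-0.03,0.06,0.9],"rot":[0,0,0],"hand":1},{"translation":[-0.04,0.08,1.1],"rot":[0,0,0],"hand":1},{"translation":[-0.04,0.08,1.1],"rot":[0,0,0],"hand":1},{"translation":[-0.04,0.08,1.1],"rot":[0,0,0],"hand":1},{"translation":[-0.04,0.08,1.1],"rot":[0,0,0],"hand":1}]'

```text
t: 18.18
eef_pos: [0.4613, -0.1598, 0.1215]
ee_rot: [-3.066, -0.043, -1.568]
force: [-0.4, -1.0, -2.2]
width: 0.0392
gripper_force: 58.6
```

```bash
python3 look.py w10.png
python3 - <<'E'
from plan import *
P=np.load('wl.npy'); s,mm=fit(P); M=frame(s,mm,P[147,264][0]-.0001);go(M,.0855); M=np.load('M.npy'); print(pose()[1]['force'],pose()[1]['moment']);go(M,.0855)
Tc,c,im,d=snap('scene','scene10.png'); find(Tc,'scene',['ring_mid','groove'])
cv2.imwrite('pics/z10.png',cv2.resize(im[140:220,130:240,::-1],(770,560),interpolation=2))
E
```

```text
[ 0.46131484 -0.15980644  0.1214525 ] [-175.69657407   -2.46420986  -89.85756224] 0.039159358241771955 58.6094278190285 [-0.39370873 -0.95452403 -2.16780042]
plane a,b,c,jawstep [ 0.04371167 -0.07566996 -0.00621559  0.00187971] n 6753 of 7111 rms 0.0006990943662454065
mid [-0.08036873  0.00011267] [-0.1  0.2  0.1 -0.1 -0.5  0.6  0.6  0.2 -0.3 -0.1 -0.1  0.  -0.  -0.1
 -0.3]
ring now [ 0.4715 -0.285   0.0871] pliers up [ 2.e-04 -6.e-04  1.e+00] nose [ 8.590e-02 -9.963e-01 -6.000e-04]
tcp [ 0.46140425 -0.16018048  0.11980801] [-175.67267755   -2.49577491  -89.79116986]
tr cm [0.03 0.   0.17] rot [ 0.02  0.03 -0.07]
[ 0.03526627  0.85228959 -2.53159196] [ 0.41311225  0.28380765 -0.07530402]
ring now [ 0.4716 -0.2851  0.0872] pliers up [ 5.e-04 -0.e+00  1.e+00] nose [ 8.580e-02 -9.963e-01 -1.000e-04]
tcp [ 0.46136369 -0.1601207   0.11983444] [-175.65979183   -2.46403989  -89.78141859]
tr cm [0.02 0.01 0.17] rot [ 0.03 -0.   -0.08]
scene ring_mid 0.6 [ 0.4702 -0.2816  0.0881]
scene groove 0.61 [ 0.4726 -0.2842  0.0845]
scene groove 0.21 [ 0.4679 -0.2838  0.0852]
```

View pics/z10.png

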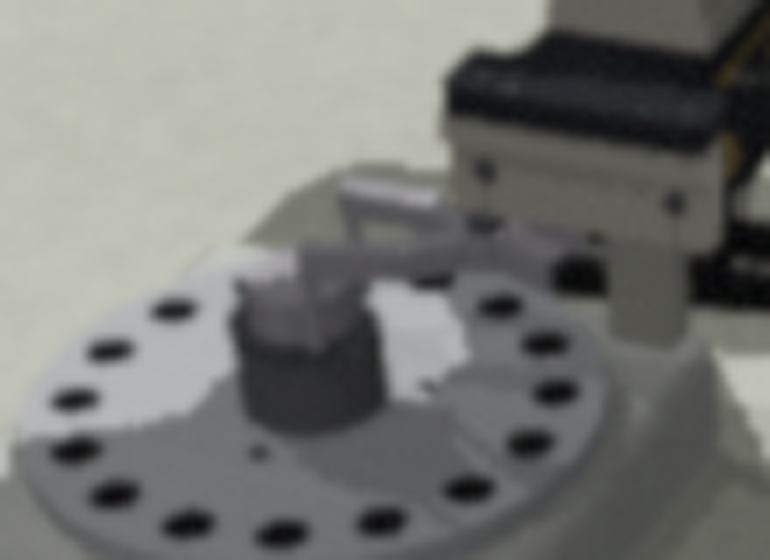

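>>> move_arm --rows '[{"translation":[0,0,0.05],"rot":[0,0,0],"hand":1},{"translation":[0,0.01,0.1],"rot":[0,0,0],"hand":1},{"translation":[0,0.01,0.15],"rot":[0,0,0],"hand":1},{"translation":[0,0.01,0.15],"rot":[0,0,0],"hand":1},{"translation":[0,0.01,0.15],"rot":[0,0,0],"hand":1},{"translation":[0,0.01,0.15],"rot":[0,0,0],"hand":1}]'

```text
t: 19.03
eef_pos: [0.4613, -0.1599, 0.1199]
ee_rot: [-3.066, -0.043, -1.568]
force: [-0.3, -0.3, -3.1]
width: 0.0394
gripper_force: 58.6
```

>>> move_arm --rows '[{"translation":[0,0,0.05],"rot":[0,0,0],"hand":1},{"translation":[0,0,0.05],"rot":[0,0,0],"hand":1},{"translation":[0,0,0.05],"rot":[0,0,0],"hand":1},{"translation":[0,0,0.05],"rot":[0,0,0],"hand":1}]'

```text
t: 19.37
eef_pos: [0.4613, -0.1599, 0.1194]
ee_rot: [-3.067, -0.043, -1.568]
force: [0.5, -0.1, -2.1]
width: 0.0394
gripper_force: 58.6
```

>>> move_arm --rows '[{"translation":[0,0,0.05],"rot":[0,0,0],"hand":1},{"translation":[0,0,0.05],"rot":[0,0,0],"hand":1},{"translation":[0,0,0.05],"rot":[0,0,0],"hand":1},{"translation":[0,0,0.05],"rot":[0,0,0],"hand":1}]'

```text
t: 19.7
eef_pos: [0.4613, -0.1599, 0.1189]
ee_rot: [-3.067, -0.043, -1.568]
force: [-0.1, 0.5, -2.2]
width: 0.0393
gripper_force: 58.6
```

>>> move_arm --rows '[{"translation":[0,0,0.05],"rot":[0,0,0],"hand":1},{"translation":[0,0,0.05],"rot":[0,0,0],"hand":1},{"translation":[0,0,0.05],"rot":[0,0,0],"hand":1},{"translation":[0,0,0.05],"rot":[0,0,0],"hand":1}]'

```text
t: 20.03
eef_pos: [0.4614, -0.1599, 0.1184]
ee_rot: [-3.066, -0.043, -1.568]
force: [-0.6, 0.0, -2.6]
width: 0.0393
gripper_force: 58.6
```

>>> move_arm --rows '[{"translation":[0,0,0.05],"rot":[0,0,0],"hand":1},{"translation":[0,0,0.05],"rot":[0,0,0],"hand":1},{"translation":[0,0,0.05],"rot":[0,0,0],"hand":1},{"translation":[0,0,0.05],"rot":[0,0,0],"hand":1}]'

```text
t: 20.37
eef_pos: [0.4614, -0.16, 0.1179]
ee_rot: [-3.067, -0.043, -1.568]
force: [-0.3, 0.6, -2.2]
width: 0.0391
gripper_force: 58.6
```

>>> move_arm --rows '[{"translation":[0,0,0.05],"rot":[0,0,0],"hand":1},{"translation":[0,0,0.05],"rot":[0,0,0],"hand":1},{"translation":[0,0,0.05],"rot":[0,0,0],"hand":1},{"translation":[0,0,0.05],"rot":[0,0,0],"hand":1}]'

```text
t: 20.7
eef_pos: [0.4615, -0.16, 0.1174]
ee_rot: [-3.066, -0.043, -1.568]
force: [0.0, 0.2, -2.3]
width: 0.0394
gripper_force: 58.6
```

>>> move_arm --rows '[{"translation":[0,0,0.05],"rot":[0,0,0],"hand":1},{"translation":[0,0,0.05],"rot":[0,0,0],"hand":1},{"translation":[0,0,0.05],"rot":[0,0,0],"hand":1},{"translation":[0,0,0.05],"rot":[0,0,0],"hand":1}]'

```text
t: 21.03
eef_pos: [0.4615, -0.16, 0.1169]
ee_rot: [-3.066, -0.043, -1.568]
force: [0.2, -0.0, -2.3]
width: 0.0392
gripper_force: 58.6
```

>>> move_arm --rows '[{"translation":[0,0,0.05],"rot":[0,0,0],"hand":1},{"translation":[0,0,0.05],"rot":[0,0,0],"hand":1},{"translation":[0,0,0.05],"rot":[0,0,0],"hand":1},{"translation":[0,0,0.05],"rot":[0,0,0],"hand":1}]'

```text
t: 21.37
eef_pos: [0.4616, -0.16, 0.1165]
ee_rot: [-3.066, -0.043, -1.568]
force: [0.5, 0.3, -0.7]
width: 0.0392
gripper_force: 58.6
```

```bash
python3 look.py w11.png
python3 - <<'E'
from plan import *
P=np.load('wl.npy'); s,mm=fit(P); M=frame(s,mm,P[147,264][0]-.0001);go(M,.0855)
T=np.load('wT.npy');W=P@T[:3,:3].T+T[:3,3]
for n,WW in [('wrist',W)]+[(n,cloud(*[(lambda a:(a[0],a[1],a[3]))(snap(n,n+'11.png'))][0])) for n in ['scene']]:
    for nm,r0,r1,lo,hi in [('stub',0,.015,.09,.115),('ring/boss',.0195,.0235,.07,.1),('disc',.05,.09,.05,.065)]:
        rr=np.hypot(WW[...,0]-S[0],WW[...,1]-S[1]); k=WW[(rr>r0)&(rr<r1)&(WW[...,2]>lo)&(WW[...,2]<hi)]
        print(n,nm,len(k),np.percentile(k[:,2],[10,25,50,75,90]).round(4) if len(k) else '')
E
```

```text
[ 0.46155938 -0.16000753  0.11645302] [-175.69361196   -2.46195209  -89.85809755] 0.039178020178868025 58.6162295518443 [ 0.48701862  0.33323695 -0.72084593]
wrist pliers 0.63 [ 0.0604 -0.0021  0.0077]
plane a,b,c,jawstep [ 0.02790081 -0.07968811 -0.00625136  0.00175722] n 6911 of 8245 rms 0.0007095759234411839
mid [-0.08156812  0.00010431] [-0.   0.2  0.  -0.2 -0.5  0.6  0.7  0.2 -0.3 -0.1 -0.1 -0.  -0.1 -0.1
 -0.2]
ring now [ 0.4716 -0.2859  0.084 ] pliers up [0.0043 0.0151 0.9999] nose [ 0.086  -0.9962  0.0147]
tcp [ 0.46141864 -0.16003294  0.1197708 ] [-175.44383526   -1.59313647  -89.80217344]
tr cm [ 0.02 -0.01 -0.33] rot [ 0.25 -0.87  0.01]
wrist stub 2103 [0.1017 0.1021 0.1025 0.103  0.1034]
wrist ring/boss 818 [0.0818 0.0823 0.0829 0.0852 0.0866]
wrist disc 24617 [0.0558 0.0562 0.0567 0.0571 0.0576]
scene stub 47 [0.0957 0.1026 0.1034 0.1041 0.1049]
scene ring/boss 87 [0.0724 0.0756 0.0829 0.0864 0.0881]
scene disc 1612 [0.0562 0.0569 0.0576 0.0584 0.0591]
```

```bash
sed -i 's/abs(P\[...,2\])<.02)/abs(P[...,2]+.002)<.008)/' fit.py
python3 - <<'E'
from plan import *
P=np.load('wl.npy'); s,mm=fit(P); M=frame(s,mm,P[147,264][0]-.0001);go(M,.0855);print(pose()[1]['moment'])
T,c=cam('wrist'); W=P@pose()[0][:3,:3].T+pose()[0][:3,3]
rr=np.hypot(W[...,0]-S[0],W[...,1]-S[1])
im=cv2.imread('pics/w11.png'); cv2.imwrite('pics/z11.png',cv2.resize(im[0:110,150:400],(800,352),interpolation=2))
m=(rr>.019)&(rr<.025)&(W[...,2]>.08)&(W[...,2]<.09)
for a in range(-180,180,30):
    th=np.degrees(np.arctan2(W[...,1]-S[1],W[...,0]-S[0])); k=W[m&(abs(th-a-15)<15)]
    if len(k)>5: print(a,len(k),np.percentile(k[:,2],[10,50,90]).round(4))
E
```

```text
plane a,b,c,jawstep [ 0.02790081 -0.07968811 -0.00625136  0.00175722] n 6911 of 7160 rms 0.0007095759234411839
mid [-0.08156812  0.00010431] [-0.   0.2  0.  -0.2 -0.5  0.6  0.7  0.2 -0.3 -0.1 -0.1 -0.  -0.1 -0.1
 -0.2]
ring now [ 0.4717 -0.2859  0.084 ] pliers up [0.0043 0.0151 0.9999] nose [ 0.086  -0.9962  0.0147]
tcp [ 0.46141864 -0.16003294  0.1197708 ] [-175.44383526   -1.59313647  -89.80217344]
tr cm [ 0.02 -0.01 -0.33] rot [ 0.25 -0.87  0.01]
[ 0.51820032  0.25468101 -0.0234332 ]
-180 51 [0.0821 0.0855 0.0867]
-30 113 [0.0851 0.086  0.0868]
0 98 [0.082  0.0847 0.0864]
30 204 [0.0819 0.0833 0.0865]
60 223 [0.0816 0.0825 0.0833]
90 232 [0.0814 0.0825 0.0832]
120 109 [0.0816 0.0827 0.0835]
```

View pics/z11.png

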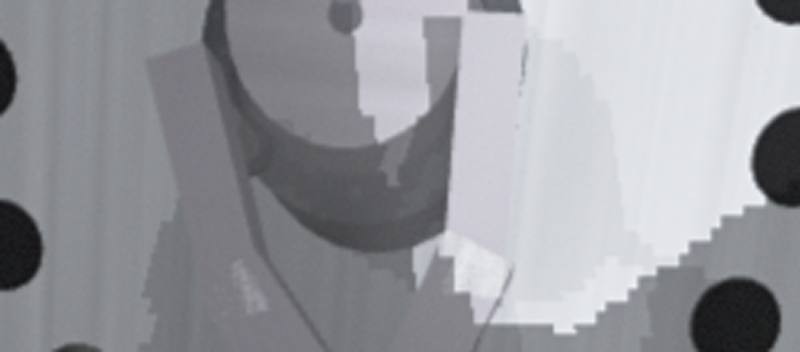

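>>> move_arm --rows '[{"translation":[0,0,-0.1],"rot":[0,0,0],"hand":1},{"translation":[0,-0.01,-0.2],"rot":[0,0,0],"hand":1},{"translation":[0,-0.02,-0.33],"rot":[0,0,0],"hand":1},{"translation":[0,-0.02,-0.33],"rot":[0,0,0],"hand":1},{"translation":[0,-0.02,-0.33],"rot":[0,0,0],"hand":1},{"translation":[0,-0.02,-0.33],"rot":[0,0,0],"hand":1}]'

```text
t: 22.12
eef_pos: [0.4613, -0.1599, 0.1197]
ee_rot: [-3.067, -0.043, -1.568]
force: [0.8, 0.4, -2.0]
width: 0.0394
gripper_force: 58.6
```

```bash
cat > chk.py <<'E'
from plan import *
P=np.load('wl.npy'); s,mm=fit(P); M=frame(s,mm,P[147,264][0]-.0001);go(M,.0855)
T=np.load('wT.npy'); W=P@T[:3,:3].T+T[:3,3]
rr=np.hypot(W[...,0]-S[0],W[...,1]-S[1]); th=np.degrees(np.arctan2(W[...,1]-S[1],W[...,0]-S[0]))
m=(rr>.019)&(rr<.025)&(W[...,2]>.08)&(W[...,2]<.093)
for a in (-180,-30,0): 
    k=W[m&(abs(th-a-15)<15)]
    if len(k)>5: print(a,len(k),np.percentile(k[:,2],[10,50,90]).round(4))
E
python3 look.py w12.png; python3 chk.py
```

```text
[ 0.46134842 -0.15987831  0.11966029] [-175.70775096   -2.45890939  -89.86528346] 0.03936906852166174 58.60864540329203 [ 0.76833805  0.43642497 -1.95106472]
wrist pliers 0.64 [ 0.0605 -0.0024  0.0078]
plane a,b,c,jawstep [ 0.04592252 -0.0742697  -0.00628854  0.00174287] n 6737 of 6921 rms 0.00069260448874373
mid [-0.0807763   0.00013168] [-0.   0.   0.  -0.1 -0.4  0.6  0.6  0.2 -0.4 -0.   0.  -0.1 -0.  -0.1
 -0.4]
ring now [ 0.4717 -0.2849  0.0851] pliers up [-8.0e-04 -2.8e-03  1.0e+00] nose [ 0.0865 -0.9963 -0.0027]
tcp [ 0.4614241  -0.16024465  0.1197353 ] [-175.75245786   -2.62210754  -89.81930613]
tr cm [ 0.04 -0.   -0.01] rot [-0.04  0.16 -0.05]
-180 74 [0.0829 0.0865 0.0876]
-30 126 [0.0861 0.0869 0.0878]
0 102 [0.082  0.0856 0.0876]
```

```bash
python3 -c "
from station import arm
s=arm.get_state();print(s['t'],s['force'],s['width'],s['gripper_force']);print(arm.job_done())"
```

```text
22.3167 [-0.20774503 -0.24179892 -2.5043462 ] 0.038980648581173984 58.60889405943453
the job is handed in; nothing more can be done
None
```

The job is handed in: the lid is open on its stop, and the pliers are held squeezed at 58.6 N with the spread ring level around the axle stub. By the wrist camera the ring is within about 0.5 mm of groove height and centre, with no contact force; the clock read 22.3 s, and the flask, beaker and rack were not touched.

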